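# Put the washed burner caps and pan grates back on the gas hob

## Task

The parts of the two-burner gas hob have been washed and piled up beside it. Put it back together: seat each black cap in the ring-shaped crown of the burner of its own size, then gently set each round grate centred over the burner of its own size, small on small and large on large, so that every part sits level and fully home. Do not disturb the phone or the storage jars.

Things in the scene. Friction and masses are not known exactly. Their poses are not given: they have to be found in the camera images.
- cap_small: Small black burner cap, 70 g: a disc 50 mm across, 8 mm thick, with a round plug 28 mm across and 6 mm deep under it (14 mm high in all). Origin: centre of the plug's underside, z up; round. Starts on top of the pile, standing on the large cap. Take it from above across the disc.
- cap_large: Large black burner cap, 120 g: a disc 68 mm across, 8 mm thick, with a round plug 51 mm across and 6 mm deep under it (14 mm high in all). Origin: centre of the plug's underside, z up; round. Starts under the small cap, its plug on the inner ends of the small grate's fingers. Take it from above across the disc.
- grate_small: Small grey-beige pan grate, 320 g, on the large one: ring 197 mm across, four feet, four straight fingers on the diagonals of its x and y axes, bars about 9 mm wide, 30 to 39 mm above the origin, ending 20 mm from the centre (middle open). Origin: centre, underside of feet; z up. A quarter turn changes nothing. Hangs nearly level if one finger is pinched from above 35 mm from the centre.
- grate_large: Large grey-beige pan grate, 380 g, bottom of the pile: ring 227 mm across, four feet, four straight fingers on the diagonals of its x and y axes, bars about 9 mm wide, 30 to 39 mm above the origin, ending 20 mm from the centre. Origin: centre, underside of feet; z up. Taken like the small one.
- burner_small: Small burner, fixed on the hob, left or right: light spill pan 164 mm across, 6 mm high, and an aluminium crown ring (44 mm outside, 36 mm hole 7 mm deep, top at 13 mm). Origin: on its axis at the glass top, z up. Home of the small cap: plug in the crown's hole, cap origin at 7 mm. Home of the small grate: ring round the pan (6 mm play), feet on the glass, any yaw, fingers 9 mm over the cap.
- burner_large: Large burner, fixed on the hob, left or right: light spill pan 196 mm across, 6 mm high, and an aluminium crown ring (66 mm outside, 58 mm hole 7 mm deep, top at 13 mm). Origin: on its axis at the glass top, z up. Home of the large cap (cap origin at 7 mm) and of the large grate (feet on the glass), just as on the small burner.
- hob: Table-top gas hob, does not move: steel tray with black glass top 462 mm wide (its y), 262 mm deep (its x), glass 52 mm above the worktop, two black tap knobs in front. Origin: under its centre at worktop level. The burners lie 113 mm either side of the centre along its y.
- phone: Black flip phone, closed, 46 x 95 x 19 mm, lying on the worktop. Origin under its centre. A bystander.
- canister_4: White porcelain storage jar with red flowers and a knobbed lid, 151 mm across, 170 mm high without the lid, standing still at the back, nearest the pile of parts. Origin under its centre. A bystander.

How it is judged:
By the outcome, as a careful person would: the job done as asked, in the order asked, and still so for the second after the job is handed in, with the robot touching nothing.
It also fails if it takes over 120 s, if anything falls off the work surface, if the arm or the gripper's body presses on something with over 40 N, if the wrist force passes 120 N, or if a joint passes its speed limit or range.

## Robot

A 7-joint arm with a two-finger parallel gripper is mounted at the origin on a cart in front of the work surface, level with it; the furniture and walls round the work are solid. World frame = base frame: x ahead of the robot, y to its left, z up, the work surface at z = 0. Lengths are in m, angles in rad, forces in N, time in s.
With the tool pointing down it reaches from about 0.425 to 0.925 m from the base axis. Payload 6.8 kg.
Tool frame: the origin (TCP) lies on the front face of the gripper's body, between the roots of the fingers; the fingertips stand 73 mm ahead of it and the grasp point (between the pads) lies 54 mm ahead of it (bot.finger_overhang is the z of the fingertips in the tool frame, in m); z points along the fingers, y is the line along which they close (so a half turn about z gives the same grasp; the last joint's range is limited). The gripper opens to 85 mm and grips with 20 to 120 N. Pads are 22 mm wide; open, the fingers measure 114 mm over their backs; the gripper's body (76 mm by 85 mm) begins 54 mm behind the grasp point. The pads swing forward as they close: fully open they stand 13 mm farther back than shut.
Start: joints at [-1.225, 0.477, 0.022, 1.555, -0.011, 1.109, -0.083], TCP at [0.296, 0.607, 0.304] pointing down, gripper open.
Joint ranges: [-2.96, 2.96], [-0.34, 2.1], [-1.41, 1.46], [0.24, 2.44], [-1.37, 4.51], [0.17, 1.92], [-2.96, 2.96]. Speed limits (rad/s): [2.39, 2.39, 3.14, 3.14, 3.14, 3.14, 3.14].

## Interface

Orientations are given as a unit quaternion [w, x, y, z].
In Python, from station import bot gives the robot as it stands.
- The arm moves only by the tool servo_tool, never from a script. Its argument "motion" is one flat list of numbers, 7 for each row, row after row: the shift along the tool's x, y, z as a fraction of full scale, then the turn, a rotation vector about the tool's x, y, z as a fraction of full scale, then the closure, from 0 (fully open) to 1 (shut). In form: [tx, ty, tz, ax, ay, az, gripper, tx, ty, tz, ax, ay, az, gripper, ...]. A call has 1 to 5 rows; each row shifts and turns the commanded pose from where the row before left it, along the tool's axes as they then stand; what a row does not reach is not made up. Full scale, the value 1, is 0.02 m for a shift and 0.15 rad for a turn. A row lasts 1/8 s, in which the tool goes at most 62.5 mm and 10.7 degrees, less where a joint would pass 70% of its speed; a pose out of reach is approached as far as the arm can. A call with a number of a shift or a turn outside -1 to 1 is refused whole. A call with a gripper value outside its range is refused whole. The fingers move at their own pace and stop on an object; "grip_force" is the grip in N (left out, the last holds). Time passes only in rows, so rows that do not move let the fingers close. It gives the time, the measured TCP pose, the force, the opening and the grip force at its end, in the units of the state.
- bot.get_obs(): the state, without advancing time (a new reading comes with each control period).
- bot.read_camera(name): name is "side" or "top"; returns the picture (384x512x3 uint8, red, green, blue); there is no depth.
- bot.get_calibration(name): a dict with "mtx" (3x3 intrinsics, pixels), "rvec" (rotation vector, rad) and "tvec" (3), from world to camera coordinates, as OpenCV has them. Camera axes: x right, y down, z forward; pixel columns grow to the right and rows downward; lengths in m; the calibration is good to about 2 mm. A picture is of the moment at which its call begins. get_calibration takes no time and is no camera call.
- bot.hand_in(): hands the job in; it is judged then, once.
Trained networks look in the newest picture that a camera, given by its name, has taken for a name from the list of things; names that differ only in an ending like _2 or _b are one class to them, and where a whole thing is asked for, a point or a joint stands for the part that bears it (a point fixed in the world has none). Each returns a list of dicts, best first, with "p" (0 to 1); they miss things now and then, are a little off and sometimes report something else, mostly with a low value. They report only what shows in the picture. A call takes as long as a camera call.
- bot.boxes_of(camera, name): "uv" ([column, row] in pixels, amid what is visible of it).
The state is a dict: "t": time; "q": joint angles; "joint_vel": joint speeds; "joint_torque": joint torques, N m; "eef_pos": TCP position; "tool_rot": TCP orientation; "contact_force": force on the tool from outside, world axes, zero at the start; "torque": the same for the moment, N m; "gripper_width": opening from 0.0 (shut) to 1.0 (fully open); "grasp_force": force on a finger pad.
Only numpy, scipy, OpenCV 4.12 (cv2) and the standard library are available. Lean on these libraries where they do the work, as an engineer would, in place of code of your own. Each camera call takes 0.05 s, during which the arm holds its last target. There are 200 camera calls.

## Working session

There is one attempt and no reset: what is moved stays moved. The work goes in short steps, Python scripts to look and compute and a tool call to move; the robot and the scene stay as the last step left them, time stands still between calls to the robot, and variables do not carry over. Pictures are saved under pics/ and viewed, at most 14 in all, crops included, and the job is handed in when it is done.

Besides the shell and the picture viewer there is one more tool, called after "Request:" in YAML: its name, and indented under it one key for each argument. servo_tool: Moves the arm, as the interface text tells. Shift numbers are shares of 0.02 m and turn numbers shares of 0.15 rad, none past 1 either way. Its arguments: {"type":"object","properties":{"motion":{"type":"array","items":{"type":"number","minimum":-1,"maximum":1}},"grip_force":{"type":"number"}},"required":["motion"]}

```bash
mkdir -p pics; ls
cat > h.py <<'E'
import numpy as np, cv2
from station import bot
def P(cam):
    c=bot.get_calibration(cam); K=np.array(c["mtx"],float); R=cv2.Rodrigues(np.array(c["rvec"],float))[0]; t=np.array(c["tvec"],float).ravel(); return K,R,t
def ray(cam,uv,z):
    K,R,t=P(cam); d=R.T@np.linalg.inv(K)@np.array([uv[0],uv[1],1.]); o=-R.T@t
    return o+d*(z-o[2])/d[2]
def proj(cam,p):
    K,R,t=P(cam); q=K@(R@np.array(p,float)+t); return q[:2]/q[2]
def snap(cam,name):
    im=bot.read_camera(cam); cv2.imwrite(f"pics/{name}.png",im[:,:,::-1]); return im
E
python3 - <<'E'
from h import *
for c in("top","side"):
    snap(c,c+"0"); K,R,t=P(c); print(c,"cam at",(-R.T@t).round(3),K[0,0].round(1),"fwd",R[2].round(2))
    for n in("cap_small","cap_large","grate_small","grate_large","burner_small","burner_large","hob","phone","canister_4"):
        print(n,[(np.round(b["uv"],1).tolist(),round(b["p"],2)) for b in bot.boxes_of(c,n)[:2]])
o=bot.get_obs(); print(o["t"],o["eef_pos"],o["tool_rot"],bot.finger_overhang)
E
```

```text
pics
top cam at [0.372 0.128 1.395] 462.8 fwd [ 0.17  0.01 -0.99]
cap_small [([340.0, 250.4], 0.52)]
cap_large [([332.1, 244.4], 0.67), ([356.2, 180.2], 0.26)]
grate_small [([334.5, 262.4], 0.81), ([206.0, 266.1], 0.42)]
grate_large [([310.4, 246.2], 0.64), ([237.9, 259.8], 0.15)]
burner_small [([235.1, 258.4], 0.67)]
burner_large [([159.5, 265.9], 0.62), ([325.7, 284.7], 0.26)]
hob [([206.2, 266.3], 0.64)]
phone [([356.3, 179.0], 0.72), ([324.9, 249.4], 0.59)]
canister_4 []
side cam at [ 0.168 -0.602  0.609] 375.3 fwd [ 0.42  0.74 -0.52]
cap_small [([248.3, 258.5], 0.58)]
cap_large [([245.4, 266.0], 0.51)]
grate_small [([245.9, 279.7], 0.92)]
grate_large [([255.9, 314.0], 0.57)]
burner_small [([189.4, 212.8], 0.79)]
burner_large [([158.1, 174.6], 0.82)]
hob [([178.4, 226.0], 0.59)]
phone [([349.5, 280.4], 0.62)]
canister_4 [([321.8, 200.0], 0.76)]
1.0 [0.29589638 0.60670098 0.30391276] [5.55289091e-06 2.24946688e-01 9.74371073e-01 1.63695498e-05] 0.0726
```

View pics/top0.png

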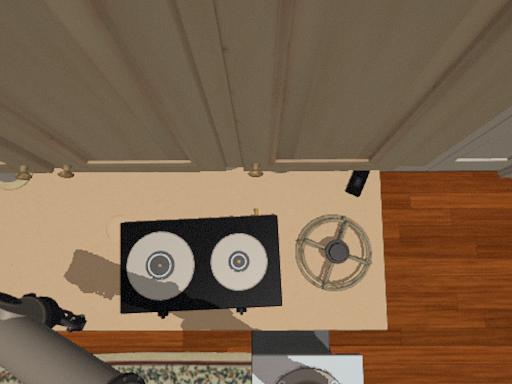

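View pics/side0.png

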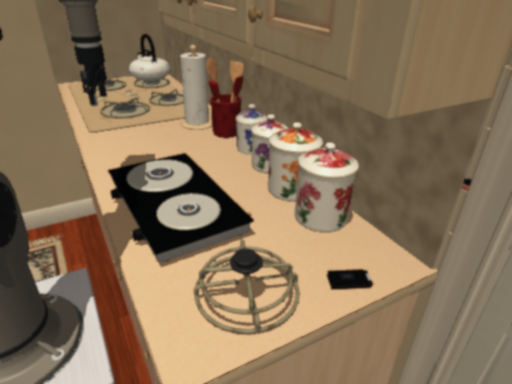

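Top: hob with large burner at (160,265), small at (238,261), pile at (335,252), phone at (357,182). The side view shows the pile at (246,285), with the jars behind it and the phone right. Next I fit circles and look closer at the pile.

Run:
```python
from h import *
t=cv2.imread("pics/top0.png"); s=cv2.imread("pics/side0.png")
a=cv2.resize(t[205:300,285:380],(500,500),interpolation=cv2.INTER_CUBIC)
b=cv2.resize(s[235:340,185:310],(595,500),interpolation=cv2.INTER_CUBIC)[:,:]
cv2.imwrite("pics/crop0.png",np.hstack([a[:, :],b])[:, :])
im=np.hstack([cv2.resize(a,(380,380)),cv2.resize(b,(420,353+27))]); cv2.imwrite("pics/crop0.png",im)
for c,img in(("top",t),("side",s)):
    g=img.min(2); 
    m=((g>120)&(img.max(2).astype(int)-g<45)).astype(np.uint8)  # whitish pans
    n,l,st,ce=cv2.connectedComponentsWithStats(m)
    for i in range(1,n):
        if st[i,4]>900 and (l==i)[:, :300].any() :
            cs,_=cv2.findContours((l==i).astype(np.uint8),cv2.RETR_EXTERNAL,cv2.CHAIN_APPROX_NONE)
            p=np.array([ray(c,q,0.058)[:2] for q in cs[0][:,0].astype(float)])
            (e,r)=cv2.minEnclosingCircle(p.astype(np.float32)*1000)
            # robust ls circle
            A=np.c_[2*p,np.ones(len(p))]; w=np.ones(len(p),bool)
            for _ in range(5):
                x=np.linalg.lstsq(A[w],(p[w]**2).sum(1),rcond=None)[0]; rr=np.sqrt(x[2]+x[:2]@x[:2]); d=abs(np.hypot(*(p-x[:2]).T)-rr); w=d<max(.003,np.median(d)*2)
            print(c,st[i].tolist(),"circle",x[:2].round(4),rr.round(4),w.mean().round(2))
for c,uv in(("top",(160,265.9)),("top",(237.5,260.5)),("side",(158,174.6)),("side",(189,212.5))): print(c,ray(c,uv,.065).round(4))
for z in(.106,.092):print(ray("top",(338,251),z).round(4),ray("side",(247.5,258),z).round(4))
```

```text
top [127, 232, 67, 59, 2278] circle [0.4276 0.4127] 0.0764 0.83
top [211, 233, 57, 57, 2268] circle [0.416  0.1951] 0.0791 0.99
top [252, 355, 112, 29, 2456] circle [0.0912 0.006 ] 0.1096 1.0
side [181, 53, 24, 72, 1104] circle [1.2419 1.2952] 0.6229 0.96
side [237, 114, 122, 64, 1716] circle [0.9803 0.4457] 0.2421 0.77
side [142, 160, 50, 31, 949] circle [0.4227 0.4056] 0.0797 0.79
side [157, 194, 62, 36, 1533] circle [0.4142 0.1896] 0.0787 0.99
side [44, 296, 69, 88, 2526] circle [ 0.1333 -0.1165] 0.0726 0.68
top [0.404  0.4188 0.065 ]
top [0.4178 0.1978 0.065 ]
side [0.3965 0.4002 0.065 ]
side [0.4092 0.1683 0.065 ]
[ 0.4407 -0.0825  0.106 ] [ 0.4391 -0.0952  0.106 ]
[ 0.4415 -0.0847  0.092 ] [ 0.4466 -0.0811  0.092 ]
```

View pics/crop0.png

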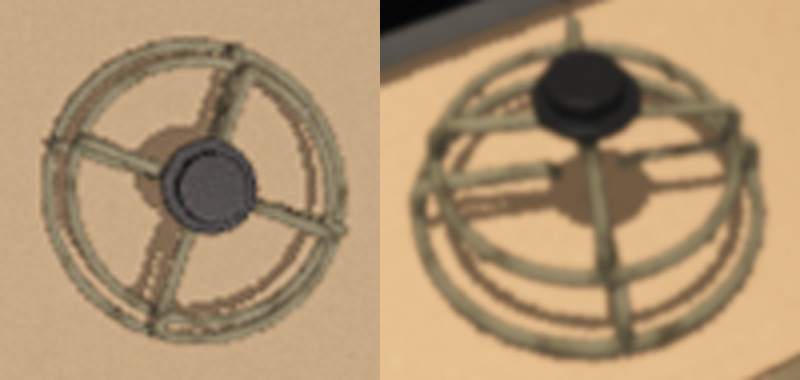

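```bash
cat >> h.py <<'E'
from scipy.ndimage import map_coordinates
from scipy.optimize import least_squares
def circ(cam,img,c0,z,r,bright=None,w=.4,n=120,arc=None):
    """edge points: strongest radial gradient near r; returns centre for fixed r, robust. bright: True if inside brighter"""
    g=img.mean(2) if img.ndim==3 else img
    c=np.array(c0[:2],float); th=np.linspace(0,2*np.pi,n,endpoint=False)
    for it in range(4):
        ww=w*r/(1+it*.6); rr=np.linspace(r-ww,r+ww,61); E=[]
        for a in th:
            u=np.array([proj(cam,[c[0]+q*np.cos(a),c[1]+q*np.sin(a),z]) for q in rr])
            v=map_coordinates(g.astype(float),[u[:,1],u[:,0]],order=1); d=np.gradient(v)
            d=np.convolve(d,np.ones(7)/7,'same'); d=-d if bright else d
            k=np.argmax(d[4:-4])+4; E.append((c[0]+rr[k]*np.cos(a),c[1]+rr[k]*np.sin(a),d[k]))
        E=np.array(E); f=lambda p:np.hypot(E[:,0]-p[0],E[:,1]-p[1])-p[2]
        s=least_squares(f,[*c,r],loss='cauchy',f_scale=.0015); c=s.x[:2]
    return c.round(4),s.x[2].round(4),np.median(abs(s.fun)).round(5)
E
python3 - <<'E'
from h import *
im={c:cv2.imread(f"pics/{c}0.png").astype(float) for c in("top","side")}
for c in im:
    print(c,"panS",circ(c,im[c],(.416,.195),.058,.082,True,.15)); print(c,"panL",circ(c,im[c],(.41,.421),.058,.098,True,.15))
    print(c,"crownS",circ(c,im[c],(.416,.195),.065,.022,True,.3)); print(c,"crownL",circ(c,im[c],(.41,.42),.065,.033,True,.3))
    print(c,"capS",circ(c,im[c],(.441,-.085),.106,.025,False,.25)); print(c,"capL",circ(c,im[c],(.441,-.085),.089,.034,False,.25))
    print(c,"grS",circ(c,im[c],(.441,-.085),.073,.0985,False,.12),"grL",circ(c,im[c],(.441,-.085),.034,.1135,False,.12))
t=cv2.imread("pics/top0.png");s=cv2.imread("pics/side0.png")
cv2.imwrite("pics/crop1.png",np.vstack([cv2.resize(t[222:312,115:285],(680,360),interpolation=cv2.INTER_CUBIC),cv2.resize(s[150:235,110:255][:50],(680,234))]))
E
```

```text
Traceback (most recent call last):
  File "h.py", line 21, in circ
    u=np.array([proj(cam,[c[0]+q*np.cos(a),c[1]+q*np.sin(a),z]) for q in rr])
                ~~~~^^^^^^^^^^^^^^^^^^^^^^^^^^^^^^^^^^^^^^^^^^^
  File "h.py", line 9, in proj
    K,R,t=P(cam); q=K@(R@np.array(p,float)+t); return q[:2]/q[2]
          ~^^^^^
  File "h.py", line 4, in P
    c=bot.get_calibration(cam); K=np.array(c["mtx"],float); R=cv2.Rodrigues(np.array(c["rvec"],float))[0]; t=np.array(c["tvec"],float).ravel(); return K,R,t
ValueError: time passes only in moves, steps and waits
```

```bash
sed -i 's/^def P(cam):/import functools\n@functools.lru_cache\ndef P(cam):/' h.py
python3 - <<'E'
from h import *
im={c:cv2.imread(f"pics/{c}0.png").astype(float) for c in("top","side")}
for c in im:
    print(c,"panS",circ(c,im[c],(.416,.195),.058,.082,True,.15)); print(c,"panL",circ(c,im[c],(.41,.421),.058,.098,True,.15))
    print(c,"crownS",circ(c,im[c],(.416,.195),.065,.022,True,.3)); print(c,"crownL",circ(c,im[c],(.41,.42),.065,.033,True,.3))
    print(c,"capS",circ(c,im[c],(.441,-.085),.106,.025,False,.25)); print(c,"capL",circ(c,im[c],(.441,-.085),.089,.034,False,.25))
    print(c,"grS",circ(c,im[c],(.441,-.085),.073,.0985,False,.12),"grL",circ(c,im[c],(.441,-.085),.034,.1135,False,.12))
t=cv2.imread("pics/top0.png");s=cv2.imread("pics/side0.png")
cv2.imwrite("pics/crop1.png",np.vstack([cv2.resize(t[222:312,115:285],(680,360),interpolation=cv2.INTER_CUBIC),cv2.resize(s[150:235,110:255][:50],(680,234))]))
E
```

```text
top panS (array([0.4163, 0.1952]), np.float64(0.0823), np.float64(0.00042))
top panL (array([0.4069, 0.4204]), np.float64(0.0982), np.float64(0.00042))
top crownS (array([0.4163, 0.1951]), np.float64(0.0227), np.float64(0.0005))
top crownL (array([0.4071, 0.4213]), np.float64(0.034), np.float64(0.00036))
top capS (array([ 0.4389, -0.0839]), np.float64(0.0266), np.float64(0.00045))
top capL (array([ 0.4416, -0.0814]), np.float64(0.0339), np.float64(0.00054))
top grS (array([ 0.4439, -0.0804]), np.float64(0.101), np.float64(0.00104)) grL (array([ 0.4425, -0.079 ]), np.float64(0.1121), np.float64(0.00048))
side panS (array([0.4148, 0.1898]), np.float64(0.0828), np.float64(0.00102))
side panL (array([0.4048, 0.4133]), np.float64(0.0988), np.float64(0.00113))
side crownS (array([0.4162, 0.1952]), np.float64(0.0236), np.float64(0.00044))
side crownL (array([0.4057, 0.4227]), np.float64(0.0357), np.float64(0.00042))
side capS (array([ 0.4395, -0.084 ]), np.float64(0.0234), np.float64(0.00048))
side capL (array([ 0.4406, -0.0855]), np.float64(0.035), np.float64(0.00112))
side grS (array([ 0.4363, -0.0793]), np.float64(0.0996), np.float64(0.00203)) grL (array([ 0.442 , -0.0893]), np.float64(0.1102), np.float64(0.001))
```

View pics/crop1.png

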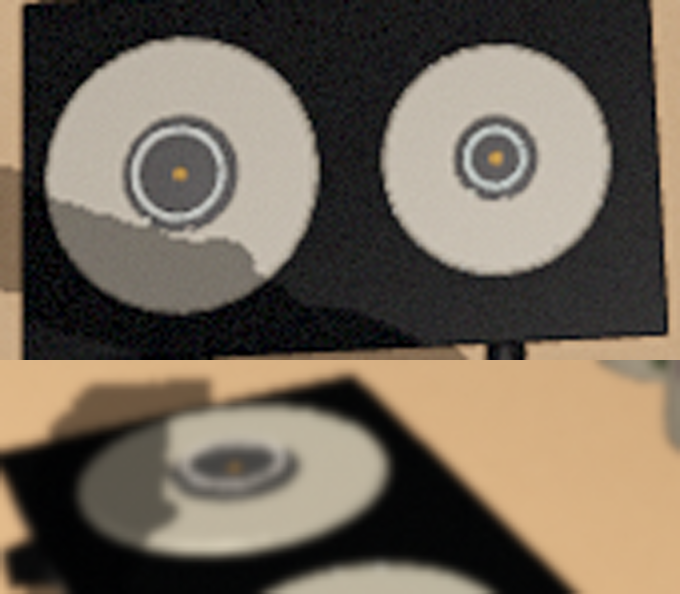

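Burners measured from both cameras: S at (0.416, 0.195), L at (0.407, 0.421), 226 mm apart as they should be. The small cap is at (0.439, -0.084) with its top at 0.106, and both cameras agree. The grate fingers lie at about -16° and 74°, so I turn the tool y to 74° and travel to the pile.

Request:
servo_tool:
  motion: [0,0,0,0,0,-0.58,0,0,0,0,0,0,-0.58,0,-0.5,-1,0,0,0,0,0,-0.5,-1,0,0,0,0,0,-0.5,-1,0,0,0,0,0]
  grip_force: 40

```text
t: 1.62
eef_pos: [0.3083, 0.5401, 0.304]
tool_rot: [0.0, 0.139, 0.99, 0.0]
contact_force: [-0.2, 1.0, 0.1]
gripper_width: 0.997
grasp_force: 0.0
```

Request:
servo_tool:
  motion: [-0.5,-1,0,0,0,0,0,-0.5,-1,0,0,0,0,0,-0.5,-1,0,0,0,0,0,-0.5,-1,0,0,0,0,0,-0.5,-1,0,0,0,0,0]

```text
t: 2.25
eef_pos: [0.3288, 0.4297, 0.304]
tool_rot: [0.0, 0.139, 0.99, 0.0]
contact_force: [-0.1, -0.6, 0.7]
gripper_width: 1.001
grasp_force: 0.0
```

Request:
servo_tool:
  motion: [-0.5,-1,0,0,0,0,0,-0.5,-1,0,0,0,0,0,-0.5,-1,0,0,0,0,0,-0.5,-1,0,0,0,0,0,-0.5,-1,0,0,0,0,0]

```text
t: 2.88
eef_pos: [0.3493, 0.3194, 0.3039]
tool_rot: [0.0, 0.139, 0.99, 0.0]
contact_force: [0.3, 0.4, 0.1]
gripper_width: 0.999
grasp_force: 0.0
```

Request:
servo_tool:
  motion: [-0.5,-1,0,0,0,0,0,-0.5,-1,0,0,0,0,0,-0.5,-1,0,0,0,0,0,-0.5,-1,0,0,0,0,0,-0.5,-1,0,0,0,0,0]

```text
t: 3.5
eef_pos: [0.3696, 0.2096, 0.3039]
tool_rot: [0.0, 0.139, 0.99, 0.0]
contact_force: [0.9, -0.4, -0.3]
gripper_width: 1.002
grasp_force: 0.0
```

Request:
servo_tool:
  motion: [-0.5,-1,0,0,0,0,0,-0.5,-1,0,0,0,0,0,-0.5,-1,0,0,0,0,0,-0.5,-1,0,0,0,0,0,-0.5,-1,0,0,0,0,0]

```text
t: 4.12
eef_pos: [0.3898, 0.0997, 0.3039]
tool_rot: [0.0, 0.139, 0.99, 0.0]
contact_force: [-0.3, -0.7, 0.3]
gripper_width: 0.998
grasp_force: 0.0
```

Request:
servo_tool:
  motion: [-0.6,-1,0,0,0,0,0,-0.6,-1,0,0,0,0,0,-0.6,-1,0,0,0,0,0,-0.6,-1,0.5,0,0,0,0,-0.6,-1,0.5,0,0,0,0]

```text
t: 4.75
eef_pos: [0.4198, -0.0129, 0.2838]
tool_rot: [0.0, 0.139, 0.99, 0.0]
contact_force: [0.9, -0.5, -0.6]
gripper_width: 0.998
grasp_force: 0.0
```

Request:
servo_tool:
  motion: [-0.6,-1,0.5,0,0,0,0,-0.6,-1,0.5,0,0,0,0,-0.6,-1,0.5,0,0,0,0,0,0,0.5,0,0,0,0,0,0,0,0,0,0,0]

```text
t: 5.38
eef_pos: [0.4372, -0.0788, 0.2432]
tool_rot: [-0.001, 0.139, 0.99, 0.0]
contact_force: [0.2, 0.6, -0.0]
gripper_width: 1.0
grasp_force: 0.0
```

```bash
cat >> h.py <<'E'
from scipy.spatial.transform import Rotation as Ro
def need(target,ang=None):
    o=bot.get_obs(); q=o["tool_rot"]; R=Ro.from_quat([q[1],q[2],q[3],q[0]]).as_matrix(); p=np.array(o["eef_pos"])
    print("t",round(o["t"],2),"tcp",p.round(4),"yaw_y",np.degrees(np.arctan2(R[1,1],R[0,1])).round(1),"tilt",np.degrees(np.arccos(min(1,-R[2,2]))).round(2),"w",round(o["gripper_width"],3),"gf",round(o["grasp_force"],1),"F",np.round(o["contact_force"],1),"q7",round(o["q"][6],2))
    print("rows(units of 20mm) x,y,z:",(R.T@(np.array(target)-p)/.02).round(2))
E
python3 -c "
from h import *
need((.439,-.0839,.1645))
snap('top','top1');snap('side','side1')"
```

```text
t 5.38 tcp [ 0.4372 -0.0788  0.2432] yaw_y 74.0 tilt 0.11 w 1.0 gf 0.0 F [ 0.2  0.6 -0. ] q7 1.45
rows(units of 20mm) x,y,z: [-0.17 -0.22  3.93]
```

Request:
servo_tool:
  motion: [-0.17,-0.22,1,0,0,0,0,0,0,1,0,0,0,0,0,0,1,0,0,0,0,0,0,0.63,0,0,0,0,0,0,0.3,0,0,0,0]

```text
t: 6.1
eef_pos: [0.4401, -0.084, 0.165]
tool_rot: [-0.0, 0.139, 0.99, 0.0]
contact_force: [0.9, -0.2, 0.3]
gripper_width: 0.995
grasp_force: 0.0
```

Request:
servo_tool:
  motion: [0,0,0,0,0,0,0.3,0,0,0,0,0,0,0.5,0,0,0,0,0,0,0.6,0,0,0,0,0,0,0.6,0,0,0,0,0,0,0.6]

```text
t: 6.72
eef_pos: [0.4405, -0.0844, 0.1662]
tool_rot: [0.001, 0.14, 0.99, 0.0]
contact_force: [-1.3, 0.6, 6.4]
gripper_width: 0.553
grasp_force: 40.0
```

```bash
python3 -c "
from h import *
need((.439,-.0839,.1645))
im=snap('side','side2')
cv2.imwrite('pics/c2.png',cv2.resize(im[190:330,170:330,::-1],(640,560),interpolation=cv2.INTER_CUBIC))"
```

```text
t 6.72 tcp [ 0.4405 -0.0844  0.1662] yaw_y 74.0 tilt 0.08 w 0.553 gf 40.0 F [-1.3  0.6  6.4] q7 1.57
rows(units of 20mm) x,y,z: [0.08 0.   0.09]
```

View pics/c2.png

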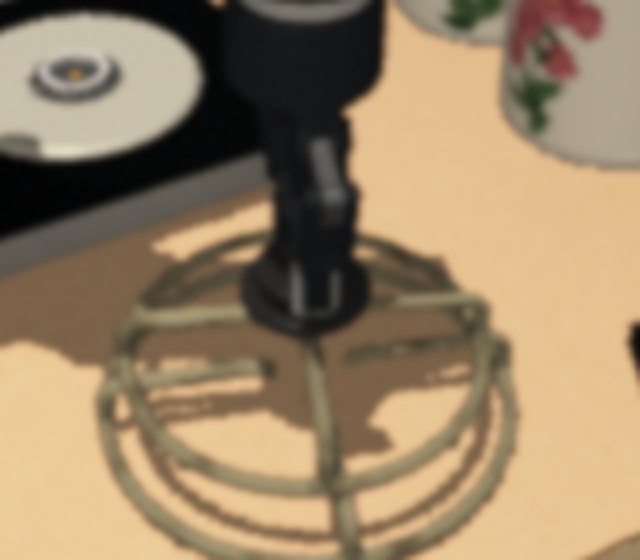

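The gripper holds the small cap at the pile, with slight tip contact of 6 N on the large cap below. I lift and check.

Request:
servo_tool:
  motion: [0,0,-0.3,0,0,0,0.6,0,0,-1,0,0,0,0.6,0,0,-1,0,0,0,0.6,0,0,-1,0,0,0,0.6,0,0,-0.5,0,0,0,0.6]

```text
t: 7.4
eef_pos: [0.4404, -0.0845, 0.2426]
tool_rot: [0.001, 0.139, 0.99, 0.0]
contact_force: [0.2, -0.3, -0.6]
gripper_width: 0.552
grasp_force: 41.3
```

```bash
python3 -c "
from h import *
need((.4162,.1952,.24))
im=snap('side','side3')
tm=snap('top','top3')
cv2.imwrite('pics/c3.png',np.hstack([cv2.resize(im[170:330,180:320,::-1],(420,480),interpolation=cv2.INTER_CUBIC),cv2.resize(tm[200:310,290:380,::-1],(380,480),interpolation=cv2.INTER_CUBIC)]))"
```

```text
t 7.4 tcp [ 0.4404 -0.0845  0.2426] yaw_y 74.0 tilt 0.11 w 0.552 gf 41.3 F [ 0.2 -0.3 -0.6] q7 1.47
rows(units of 20mm) x,y,z: [ 5.03 13.11  0.13]
```

View pics/c3.png

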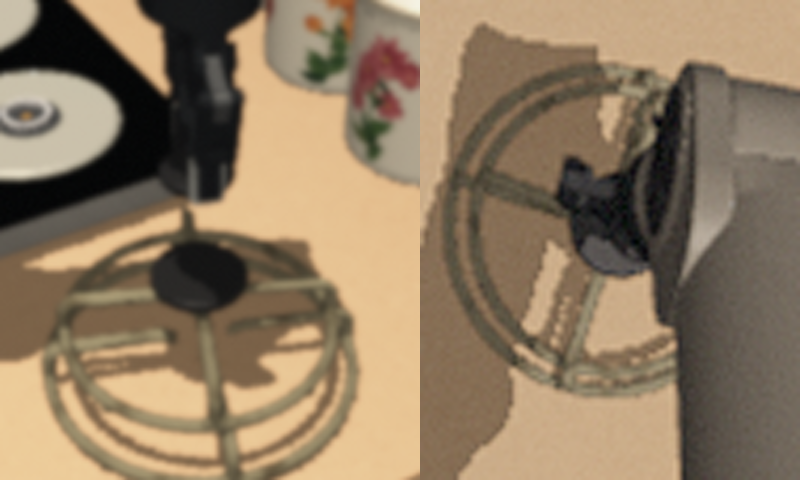

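The small cap is lifted cleanly, and the large cap stays on the grate. I carry it to the small burner.

Request:
servo_tool:
  motion: [0.35,0.94,0,0,0,0,0.6,0.35,0.94,0,0,0,0,0.6,0.35,0.94,0,0,0,0,0.6,0.35,0.94,0,0,0,0,0.6,0.35,0.94,0,0,0,0,0.6]

```text
t: 8.12
eef_pos: [0.4318, 0.0162, 0.2405]
tool_rot: [-0.001, 0.139, 0.99, -0.0]
contact_force: [0.8, -0.3, -0.3]
gripper_width: 0.555
grasp_force: 41.3
```

Request:
servo_tool:
  motion: [0.35,0.94,0,0,0,0,0.6,0.35,0.94,0,0,0,0,0.6,0.35,0.94,0.5,0,0,0,0.6,0.35,0.94,0.5,0,0,0,0.6,0.35,0.94,0.5,0,0,0,0.6]

```text
t: 8.75
eef_pos: [0.4243, 0.1165, 0.2103]
tool_rot: [-0.0, 0.14, 0.99, -0.0]
contact_force: [0.1, -0.2, -0.6]
gripper_width: 0.559
grasp_force: 41.3
```

Request:
servo_tool:
  motion: [0.35,0.94,0.5,0,0,0,0.6,0.35,0.94,0.5,0,0,0,0.6,0.35,0.94,0.5,0,0,0,0.6,0.35,0.9,0.5,0,0,0,0.6,0,0,0.3,0,0,0,0.6]

```text
t: 9.38
eef_pos: [0.418, 0.1967, 0.1645]
tool_rot: [-0.0, 0.138, 0.99, 0.0]
contact_force: [-0.1, -0.1, -0.4]
gripper_width: 0.555
grasp_force: 41.3
```

```bash
python3 -c "
from h import *
need((.4175,.1948,.1332))
im=snap('side','side4')
cv2.imwrite('pics/c4.png',cv2.resize(im[130:260,120:260,::-1],(560,520),interpolation=cv2.INTER_CUBIC))
s=cv2.imread('pics/side3.png').astype(float)
print(circ('side',s,(.441,-.085),.092,.034,False,.25))
for z in (.09,.088): print(circ('side',s,(.441,-.085),z,.034,False,.25))
"
```

```text
t 9.38 tcp [0.418  0.1967 0.1645] yaw_y 74.1 tilt 0.02 w 0.555 gf 41.3 F [-0.1 -0.1 -0.4] q7 0.87
rows(units of 20mm) x,y,z: [-0.   -0.1   1.57]
(array([ 0.4382, -0.089 ]), np.float64(0.0345), np.float64(0.00086))
(array([ 0.4392, -0.087 ]), np.float64(0.0346), np.float64(0.00083))
(array([ 0.4403, -0.085 ]), np.float64(0.0348), np.float64(0.00087))
```

View pics/c4.png

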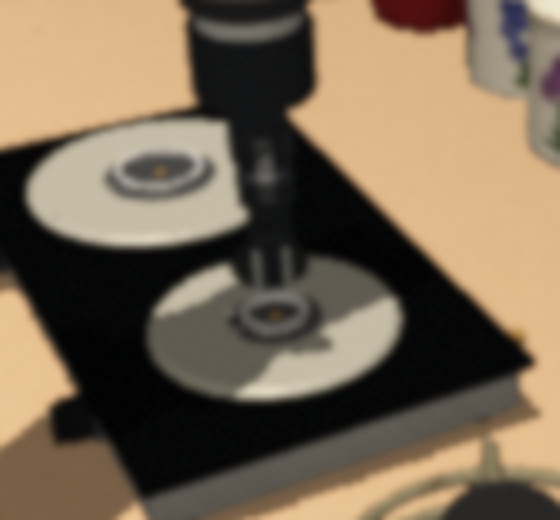

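Request:
servo_tool:
  motion: [0,-0.1,0.5,0,0,0,0.6,0,0,0.5,0,0,0,0.6,0,0,0.3,0,0,0,0.6,0,0,0.2,0,0,0,0.6,0,0,0,0,0,0,0.6]

```text
t: 10.05
eef_pos: [0.4178, 0.1926, 0.1354]
tool_rot: [-0.0, 0.14, 0.99, -0.0]
contact_force: [-1.8, -1.6, 2.5]
gripper_width: 0.553
grasp_force: 41.6
```

Request:
servo_tool:
  motion: [0,0.08,0,0,0,0,0.6,0,0,0.1,0,0,0,0.6,0,0,0,0,0,0,0.6]

```text
t: 10.42
eef_pos: [0.4184, 0.194, 0.135]
tool_rot: [-0.0, 0.14, 0.99, 0.0]
contact_force: [-8.6, -6.7, 31.1]
gripper_width: 0.553
grasp_force: 43.9
```

Request:
servo_tool:
  motion: [0,0,-0.1,0,0,0,0.6,0,0,0,0,0,0,0.6]

```text
t: 10.68
eef_pos: [0.4185, 0.1949, 0.1354]
tool_rot: [0.0, 0.139, 0.99, 0.0]
contact_force: [0.4, 0.1, -0.3]
gripper_width: 0.556
grasp_force: 41.4
```

```bash
python3 -c "
from h import *
need((.4175,.1948,.1332))
im=snap('side','side5'); tm=snap('top','top5')
cv2.imwrite('pics/c5.png',np.hstack([cv2.resize(im[150:240,145:235,::-1],(400,400),interpolation=cv2.INTER_CUBIC),cv2.resize(tm[225:295,200:270,::-1],(400,400),interpolation=cv2.INTER_CUBIC)]))
"
```

```text
t 10.68 tcp [0.4185 0.1949 0.1354] yaw_y 74.0 tilt 0.07 w 0.556 gf 41.4 F [ 0.4  0.1 -0.3] q7 0.9
rows(units of 20mm) x,y,z: [ 0.05 -0.02  0.11]
```

View pics/c5.png

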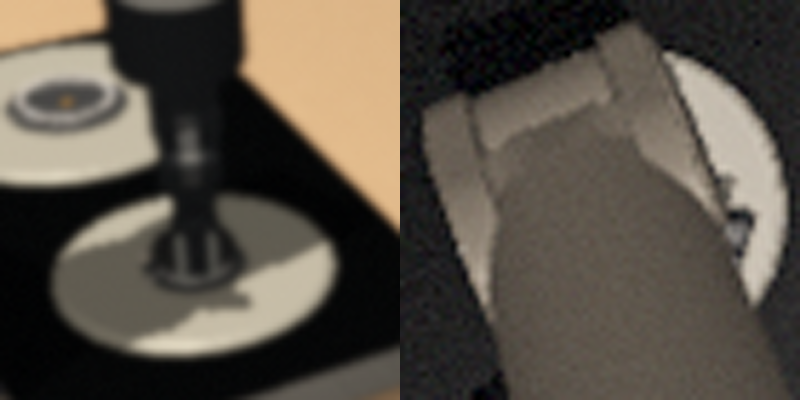

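The cap sits concentric over the crown and appears level. Release and retract.

Request:
servo_tool:
  motion: [0,0,0,0,0,0,0.35,0,0,0,0,0,0,0.2,0,0,-0.5,0,0,0,0,0,0,-1,0,0,0,0,0,0,-1,0,0,0,0]

```text
t: 11.4
eef_pos: [0.4182, 0.1944, 0.1863]
tool_rot: [0.0, 0.14, 0.99, -0.0]
contact_force: [0.5, 0.0, 0.2]
gripper_width: 1.002
grasp_force: 0.0
```

Request:
servo_tool:
  motion: [-0.35,-0.94,-1,0,0,0,0,-0.35,-0.94,-0.5,0,0,0,0,-0.35,-0.94,0,0,0,0,0,-0.35,-0.94,0,0,0,0,0,-0.35,-0.94,0,0,0,0,0]

```text
t: 12.02
eef_pos: [0.4257, 0.0931, 0.2153]
tool_rot: [-0.0, 0.14, 0.99, -0.0]
contact_force: [-0.3, -0.3, 0.0]
gripper_width: 0.998
grasp_force: 0.0
```

```bash
python3 -c "
from h import *
need((.4405,-.084,.1465))
im=snap('side','side6'); tm=snap('top','top6')
for c,i in(('side',im),('top',tm)):
  i=i.astype(float); print(c,circ(c,i,(.416,.195),.073,.025,False,.3), circ(c,i,(.416,.195),.058,.082,True,.15), circ(c,i,(.441,-.085),.092,.034,False,.25))
cv2.imwrite('pics/c6.png',np.hstack([cv2.resize(im[150:240,145:235,::-1],(400,400),interpolation=cv2.INTER_CUBIC),cv2.resize(tm[225:295,200:270,::-1],(400,400),interpolation=cv2.INTER_CUBIC)]))
"
```

```text
t 12.03 tcp [0.4257 0.0931 0.2153] yaw_y 73.9 tilt 0.01 w 0.998 gf 0.0 F [-0.3 -0.3  0. ] q7 1.04
rows(units of 20mm) x,y,z: [-3.16 -8.3   3.44]
side (array([0.4148, 0.1885]), np.float64(0.0261), np.float64(0.0011)) (array([0.4142, 0.1887]), np.float64(0.0828), np.float64(0.00094)) (array([ 0.4388, -0.089 ]), np.float64(0.0345), np.float64(0.00073))
top (array([0.4162, 0.1944]), np.float64(0.0271), np.float64(0.00022)) (array([0.4163, 0.1945]), np.float64(0.0827), np.float64(0.00067)) (array([ 0.4416, -0.0808]), np.float64(0.034), np.float64(0.00065))
```

View pics/c6.png

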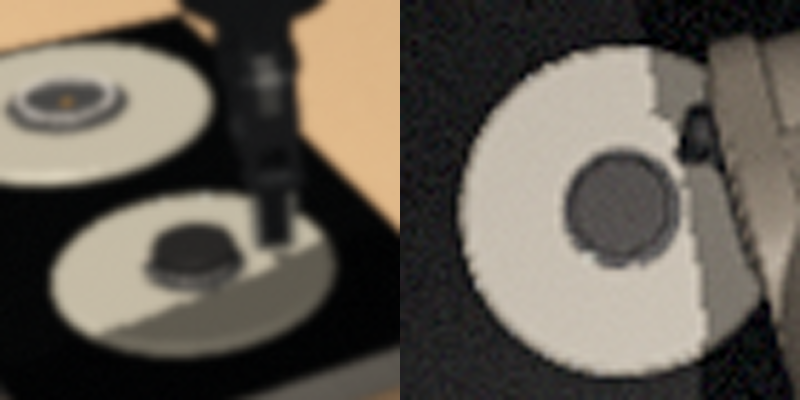

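Small cap is home, centred on the pan in the top view and level in the side view. Now to the large cap.

Request:
servo_tool:
  motion: [-0.35,-0.91,0,0,0,0,0,-0.35,-0.91,0,0,0,0,0,-0.35,-0.91,0,0,0,0,0,-0.35,-0.91,0,0,0,0,0,-0.35,-0.91,0,0,0,0,0]

```text
t: 12.75
eef_pos: [0.4344, -0.0028, 0.2153]
tool_rot: [-0.0, 0.139, 0.99, 0.0]
contact_force: [-0.2, -0.1, -0.7]
gripper_width: 0.999
grasp_force: 0.0
```

Request:
servo_tool:
  motion: [-0.35,-0.91,0,0,0,0,0,-0.35,-0.91,0.5,0,0,0,0,-0.35,-0.91,0.5,0,0,0,0,-0.3,-0.9,0.5,0,0,0,0,0,0,0,0,0,0,0]

```text
t: 13.38
eef_pos: [0.4398, -0.0806, 0.1848]
tool_rot: [-0.001, 0.141, 0.99, -0.0]
contact_force: [-0.1, 0.1, -0.1]
gripper_width: 0.998
grasp_force: 0.0
```

```bash
python3 -c "
from h import *
need((.4408,-.082,.149))"
```

```text
t 13.38 tcp [ 0.4398 -0.0806  0.1848] yaw_y 73.8 tilt 0.09 w 0.998 gf 0.0 F [-0.1  0.1 -0.1] q7 1.53
rows(units of 20mm) x,y,z: [-0.07 -0.05  1.79]
```

Request:
servo_tool:
  motion: [-0.07,-0.05,0.5,0,0,0,0,0,0,0.5,0,0,0,0,0,0,0.5,0,0,0,0,0,0,0.29,0,0,0,0,0,0,0,0,0,0,0.1]

```text
t: 14.0
eef_pos: [0.4411, -0.0811, 0.149]
tool_rot: [-0.001, 0.139, 0.99, -0.0]
contact_force: [-0.3, 0.1, -0.2]
gripper_width: 0.899
grasp_force: 0.0
```

Request:
servo_tool:
  motion: [0,0,0,0,0,0,0.2,0,0,0,0,0,0,0.3,0,0,0,0,0,0,0.4,0,0,0,0,0,0,0.4,0,0,0,0,0,0,0.4]
  grip_force: 50

```text
t: 14.62
eef_pos: [0.4415, -0.0815, 0.1505]
tool_rot: [0.0, 0.14, 0.99, 0.0]
contact_force: [-2.2, -0.7, 10.3]
gripper_width: 0.757
grasp_force: 52.1
```

```bash
python3 -c "
from h import *
need((.4408,-.082,.149))"
```

```text
t 14.62 tcp [ 0.4415 -0.0815  0.1505] yaw_y 73.9 tilt 0.04 w 0.757 gf 52.1 F [-2.2 -0.7 10.3] q7 1.58
rows(units of 20mm) x,y,z: [ 0.03 -0.03  0.07]
```

Request:
servo_tool:
  motion: [0,0,-0.2,0,0,0,0.4,0,0,-1,0,0,0,0.4,0,0,-1,0,0,0,0.4,0,0,-1,0,0,0,0.4,0,0,-1,0,0,0,0.4]

```text
t: 15.25
eef_pos: [0.4412, -0.0812, 0.2343]
tool_rot: [0.0, 0.139, 0.99, 0.0]
contact_force: [0.4, -0.3, -1.0]
gripper_width: 0.756
grasp_force: 55.5
```

```bash
python3 -c "
from h import *
need((.4067,.421,.23))
im=snap('side','side7'); tm=snap('top','top7')
cv2.imwrite('pics/c7.png',np.hstack([cv2.resize(im[170:330,180:320,::-1],(420,480),interpolation=cv2.INTER_CUBIC),cv2.resize(tm[200:310,290:380,::-1],(380,480),interpolation=cv2.INTER_CUBIC)]))"
```

```text
t 15.25 tcp [ 0.4412 -0.0812  0.2343] yaw_y 74.0 tilt 0.01 w 0.756 gf 55.5 F [ 0.4 -0.3 -1. ] q7 1.47
rows(units of 20mm) x,y,z: [ 8.59 23.65  0.22]
```

View pics/c7.png

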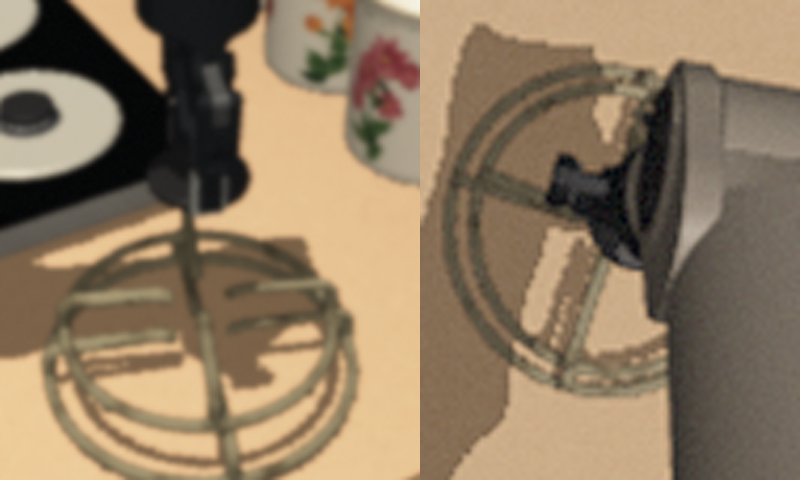

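Large cap held, grates undisturbed. Carry it to the large burner.

Request:
servo_tool:
  motion: [0.36,0.98,0,0,0,0,0.4,0.36,0.98,0,0,0,0,0.4,0.36,0.98,0,0,0,0,0.4,0.36,0.98,0,0,0,0,0.4,0.36,0.98,0,0,0,0,0.4]

```text
t: 15.98
eef_pos: [0.4333, 0.0236, 0.2327]
tool_rot: [-0.0, 0.139, 0.99, -0.0]
contact_force: [0.3, 0.1, -1.6]
gripper_width: 0.756
grasp_force: 55.5
```

Request:
servo_tool:
  motion: [0.36,0.98,0,0,0,0,0.4,0.36,0.98,0,0,0,0,0.4,0.36,0.98,0,0,0,0,0.4,0.36,0.98,0,0,0,0,0.4,0.36,0.98,0,0,0,0,0.4]

```text
t: 16.6
eef_pos: [0.4258, 0.1276, 0.2327]
tool_rot: [-0.0, 0.139, 0.99, -0.0]
contact_force: [-0.0, 0.1, -1.2]
gripper_width: 0.76
grasp_force: 55.5
```

Request:
servo_tool:
  motion: [0.36,0.98,0,0,0,0,0.4,0.36,0.98,0,0,0,0,0.4,0.36,0.98,0,0,0,0,0.4,0.36,0.98,0,0,0,0,0.4,0.36,0.98,0,0,0,0,0.4]

```text
t: 17.23
eef_pos: [0.4183, 0.2317, 0.2326]
tool_rot: [-0.0, 0.139, 0.99, -0.0]
contact_force: [-1.0, -0.0, -1.6]
gripper_width: 0.754
grasp_force: 55.5
```

Request:
servo_tool:
  motion: [0.36,0.98,0,0,0,0,0.4,0.36,0.98,0,0,0,0,0.4,0.36,0.98,0,0,0,0,0.4,0.36,0.98,0.4,0,0,0,0.4,0.36,0.98,0.4,0,0,0,0.4]

```text
t: 17.85
eef_pos: [0.411, 0.3366, 0.2168]
tool_rot: [-0.0, 0.139, 0.99, -0.0]
contact_force: [-0.5, 0.5, -1.0]
gripper_width: 0.758
grasp_force: 55.5
```

Request:
servo_tool:
  motion: [0.36,0.98,0.4,0,0,0,0.4,0.36,0.98,0.4,0,0,0,0.4,0.36,0.98,0.4,0,0,0,0.4,0.3,0.9,0.4,0,0,0,0.4,0,0,0.2,0,0,0,0.4]

```text
t: 18.48
eef_pos: [0.4053, 0.4185, 0.1808]
tool_rot: [-0.0, 0.138, 0.99, 0.0]
contact_force: [-0.2, -0.6, -1.0]
gripper_width: 0.754
grasp_force: 55.5
```

Request:
servo_tool:
  motion: [0,0,0,0,0,0,0.4]

```text
t: 18.6
eef_pos: [0.406, 0.4158, 0.181]
tool_rot: [-0.0, 0.14, 0.99, -0.001]
contact_force: [-0.4, -0.5, -0.5]
gripper_width: 0.756
grasp_force: 55.5
```

```bash
python3 -c "
from h import *
need((.4067,.421,.1325))
im=snap('side','side8')
s=cv2.imread('pics/side7.png').astype(float); t=cv2.imread('pics/top7.png').astype(float)
for z in (.073,.078): print(circ('side',s,(.442,-.082),z,.0985,False,.1))
"
```

```text
t 18.6 tcp [0.406  0.4158 0.181 ] yaw_y 73.9 tilt 0.09 w 0.756 gf 55.5 F [-0.4 -0.5 -0.5] q7 0.5
rows(units of 20mm) x,y,z: [0.04 0.26 2.43]
(array([ 0.4354, -0.0764]), np.float64(0.0986), np.float64(0.00149))
(array([ 0.4445, -0.0749]), np.float64(0.0989), np.float64(0.00214))
```

Request:
servo_tool:
  motion: [0.04,0.26,0.5,0,0,0,0.4,0,0,0.5,0,0,0,0.4,0,0,0.3,0,0,0,0.4,0,0,0,0,0,0,0.4,0,0,0,0,0,0,0.4]

```text
t: 19.27
eef_pos: [0.4068, 0.422, 0.1556]
tool_rot: [0.0, 0.14, 0.99, 0.0]
contact_force: [-1.1, 0.1, -0.5]
gripper_width: 0.752
grasp_force: 55.5
```

```bash
python3 -c "
from h import *
need((.4067,.421,.1325))"
```

```text
t 19.27 tcp [0.4068 0.422  0.1556] yaw_y 74.0 tilt 0.01 w 0.752 gf 55.5 F [-1.1  0.1 -0.5] q7 0.5
rows(units of 20mm) x,y,z: [-0.01 -0.05  1.16]
```

Request:
servo_tool:
  motion: [0,-0.04,0.4,0,0,0,0.4,0,0,0.4,0,0,0,0.4,0,0,0.15,0,0,0,0.4,0,0,0,0,0,0,0.4]

```text
t: 19.77
eef_pos: [0.4062, 0.4211, 0.1361]
tool_rot: [-0.0, 0.139, 0.99, -0.0]
contact_force: [0.4, 0.2, -1.2]
gripper_width: 0.754
grasp_force: 55.5
```

Request:
servo_tool:
  motion: [0,0,0.1,0,0,0,0.4,0,0,0,0,0,0,0.4]

```text
t: 20.02
eef_pos: [0.4064, 0.4212, 0.1345]
tool_rot: [0.0, 0.139, 0.99, 0.0]
contact_force: [0.0, 0.7, -0.1]
gripper_width: 0.755
grasp_force: 55.5
```

Request:
servo_tool:
  motion: [0,0,0.1,0,0,0,0.4,0,0,0,0,0,0,0.4]

```text
t: 20.27
eef_pos: [0.4066, 0.4214, 0.1338]
tool_rot: [0.0, 0.14, 0.99, 0.0]
contact_force: [-3.2, -2.5, 9.3]
gripper_width: 0.758
grasp_force: 56.9
```

Contact with the plug in the hole. Release, retract and check.

Request:
servo_tool:
  motion: [0,0,-0.05,0,0,0,0.2,0,0,0,0,0,0,0,0,0,-0.5,0,0,0,0,0,0,-1,0,0,0,0,0,0,-1,0,0,0,0]

```text
t: 20.9
eef_pos: [0.4064, 0.4212, 0.1845]
tool_rot: [0.0, 0.14, 0.99, 0.0]
contact_force: [0.2, 1.1, -0.6]
gripper_width: 1.0
grasp_force: 0.0
```

Request:
servo_tool:
  motion: [-0.36,-0.98,-1,0,0,0,0,-0.36,-0.98,-0.5,0,0,0,0,-0.36,-0.98,0,0,0,0,0,-0.36,-0.98,0,0,0,0,0,-0.36,-0.98,0,0,0,0,0]

```text
t: 21.52
eef_pos: [0.4137, 0.3153, 0.2129]
tool_rot: [-0.0, 0.14, 0.99, -0.001]
contact_force: [-0.2, -0.4, -0.1]
gripper_width: 0.999
grasp_force: 0.0
```

Request:
servo_tool:
  motion: [-0.36,-0.98,0,0,0,0,0,-0.36,-0.98,0,0,0,0,0,-0.36,-0.98,0,0,0,0,0,-0.36,-0.98,0,0,0,0,0,-0.36,-0.98,0,0,0,0,0]

```text
t: 22.15
eef_pos: [0.4215, 0.2115, 0.2135]
tool_rot: [0.0, 0.139, 0.99, 0.0]
contact_force: [0.0, 0.4, -0.4]
gripper_width: 1.0
grasp_force: 0.0
```

```bash
python3 -c "
from h import *
im=snap('side','side9'); tm=snap('top','top9')
f=tm.astype(float)
print('capL',circ('top',f,(.407,.421),.073,.034,False,.3),'panL',circ('top',f,(.407,.421),.058,.098,True,.12))
# grate small finger tips/ring fits
for z in(.073,.078): print('grS',z,circ('top',f,(.442,-.081),z,.0985,False,.1))
print('grL',circ('top',f,(.442,-.081),.034,.1135,False,.1))
need((.475,-.09,.2))
a=cv2.resize(tm[205:300,285:380],(400,400),interpolation=cv2.INTER_CUBIC); b=cv2.resize(im[150:240,125:215],(400,400),interpolation=cv2.INTER_CUBIC)
cv2.imwrite('pics/c9.png',np.hstack([a,b])[:,:,::-1])"
```

```text
capL (array([0.4084, 0.4225]), np.float64(0.0358), np.float64(0.00075)) panL (array([0.4068, 0.4204]), np.float64(0.0982), np.float64(0.00049))
grS 0.073 (array([ 0.4432, -0.0808]), np.float64(0.1005), np.float64(0.00099))
grS 0.078 (array([ 0.4435, -0.0798]), np.float64(0.1006), np.float64(0.0009))
grL (array([ 0.4426, -0.0791]), np.float64(0.112), np.float64(0.00059))
t 22.25 tcp [0.4216 0.21   0.2134] yaw_y 73.8 tilt 0.06 w 0.998 gf 0.0 F [-0.9  0.5  0.1] q7 0.79
rows(units of 20mm) x,y,z: [ -6.76 -13.66   0.68]
```

View pics/c9.png

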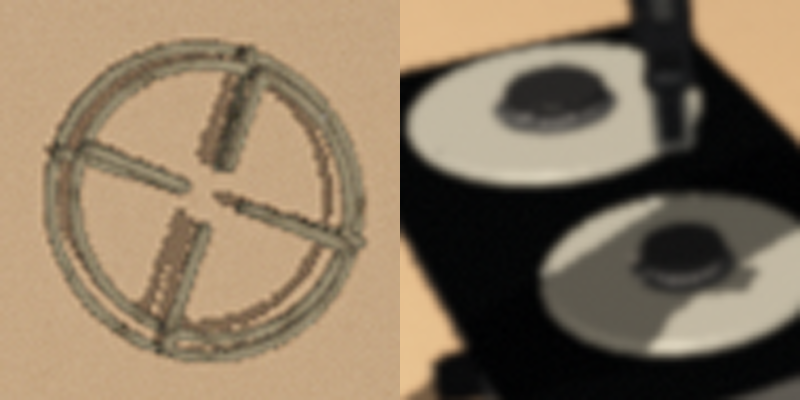

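Both caps sit level in their crowns. Now I fit the poses of the two grates by rendering their outlines against the picture.

```bash
cat >> h.py <<'E'
S=4
def rend(cam,x,y,yaw,z0,ro,ri,roi):
    u0,v0,w,h=roi; M=np.zeros((h*S,w*S),np.uint8); K,R,t=P(cam)
    rv=cv2.Rodrigues(R)[0]
    pr=lambda p:((cv2.projectPoints(np.array(p,float),rv,t,K,None)[0][:,0]-[u0-.5,v0-.5])*S).round().astype(np.int32)
    th=np.linspace(0,2*np.pi,90)
    for z in(z0+.030,z0+.0345,z0+.039):
        A=np.zeros_like(M)
        cv2.fillPoly(A,[pr(np.c_[x+ro*np.cos(th),y+ro*np.sin(th),0*th+z])],1); cv2.fillPoly(A,[pr(np.c_[x+ri*np.cos(th),y+ri*np.sin(th),0*th+z])],0); M|=A
        for k in range(4):
            a=yaw+k*np.pi/2; d=np.array([np.cos(a),np.sin(a)]); n=np.array([-d[1],d[0]])*.0045
            q=[np.array([x,y])+d*r+s*n for r,s in((.02,1),(ri+.003,1),(ri+.003,-1),(.02,-1))]
            cv2.fillPoly(M,[pr([[*p,z] for p in q])],1)
    return M
def gmask(im,roi,th=None):
    u0,v0,w,h=roi; c=cv2.resize(im[v0:v0+h,u0:u0+w],(w*S,h*S),interpolation=cv2.INTER_CUBIC)
    hsv=cv2.cvtColor(c,cv2.COLOR_RGB2HSV); s=cv2.GaussianBlur(hsv[:,:,1],(0,0),2)
    if th is None: th=cv2.threshold(s,0,1,cv2.THRESH_BINARY+cv2.THRESH_OTSU)[0]
    return (s<th).astype(np.uint8),c
E
cat > fit.py <<'E'
from h import *
from scipy.optimize import minimize
roi={'top':(285,200,100,105),'side':(185,235,125,110)}
m={}
for c,f in(('top','top9'),('side','side9')):
    im=cv2.imread(f'pics/{f}.png')[:,:,::-1].copy(); m[c]=gmask(im,roi[c]); print(c,m[c][0].mean())
def U(c,p): return rend(c,p[0],p[1],p[2],.039,.0985,.088,roi[c])|rend(c,p[3],p[4],p[5],0,.1135,.104,roi[c])
def cost(p,cs):
    v=0
    for c in cs: a=U(c,p);b=m[c][0]; v-=(a&b).sum()/(a|b).sum()
    return v/len(cs)
p0=np.array([.443,-.081,np.radians(-16),.4425,-.08,np.radians(-16)]); D=np.diag([.004,.004,.06]*2)
for cs in(('top',),('side',),('top','side')):
    best=min((minimize(cost,p0,args=(cs,),method='Nelder-Mead',options=dict(initial_simplex=np.vstack([p0,p0+s*D]),maxfev=350,xatol=1e-4,fatol=1e-5)) for s in(1,-1)),key=lambda r:r.fun)
    p=best.x; print(cs,best.fun.round(3),p[:2].round(4),np.degrees(p[2]).round(1),p[3:5].round(4),np.degrees(p[5]).round(1))
    if cs==('top',): pt=p
o=[]
for c in m:
    v=m[c][1].copy(); e=cv2.Canny(U(c,pt)*255,50,150); v[e>0]=(255,0,0); o.append(cv2.resize(v,(400,420)))
cv2.imwrite('pics/fit.png',np.hstack(o)[:,:,::-1])
E
python3 fit.py
```

```text
top 0.9880297619047619
side 0.03689090909090909
('top',) -0.229 [ 0.4561 -0.1153] -8.1 [ 0.4314 -0.0741] -7.4
('side',) -0.159 [ 0.3079 -0.0034] -62.3 [ 0.4131 -0.0135] 12.1
('top', 'side') -0.15 [ 0.3962 -0.0536] 0.2 [ 0.4454 -0.0824] -29.0
```

View pics/fit.png

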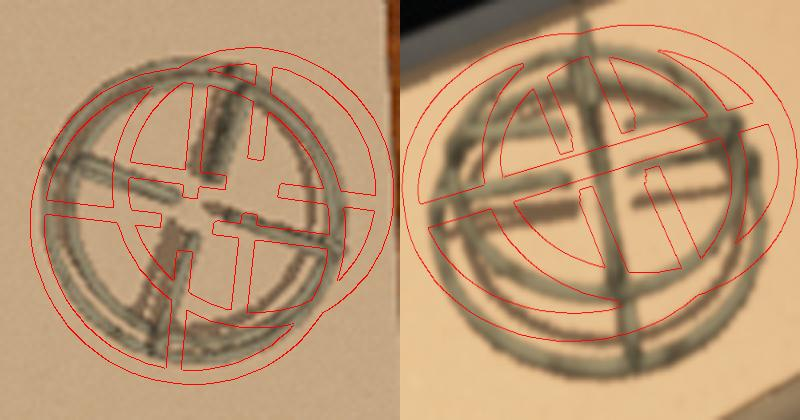

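The mask threshold failed because Otsu was drawn off by the floor and the hob. I refit with a threshold relative to the wood.

```bash
sed -i "s/m\[c\]=gmask(im,roi\[c\]); print.*/u,v,w,h=roi[c]; s=cv2.cvtColor(im[v:v+h,u:u+w],cv2.COLOR_RGB2HSV)[:,:,1]; md=np.median(s); m[c]=gmask(im,roi[c],md*.8); m[c][0][:60 if c=='side' else 0]=0; print(c,md,np.percentile(s,[5,15,25,35]),m[c][0].mean(),U0(c).mean())/; s/^m={}/m={}\nU0=lambda c:U(c,p0)/" fit.py
python3 - <<'E'
s=open('fit.py').read()
i=s.index("for c,f in"); j=s.index("def U(c,p)"); k=s.index("def cost"); l=s.index("p0=np"); n=s.index("for cs in")
blk=s[i:j]; s=s[:i]+s[j:k]+s[l:n]+blk+s[k:l]+s[n:]
s=s.replace("v=m[c][1].copy();","v=m[c][1].copy(); v[m[c][0]>0]//=2;")
open('fit.py','w').write(s)
E
python3 fit.py
```

```text
top 85.0 [69. 81. 83. 84.] 0.010208333333333333 0.20233928571428572
side 95.0 [79. 86. 93. 94.] 0.0019863636363636364 0.32038636363636364
('top',) -0.051 [ 0.4414 -0.0819] -23.1 [ 0.4436 -0.0785] -20.5
('side',) 0.0 [ 0.443 -0.081] -16.0 [ 0.4425 -0.08  ] -16.0
('top', 'side') -0.026 [ 0.4414 -0.0819] -23.1 [ 0.4436 -0.0785] -20.5
```

View pics/fit.png

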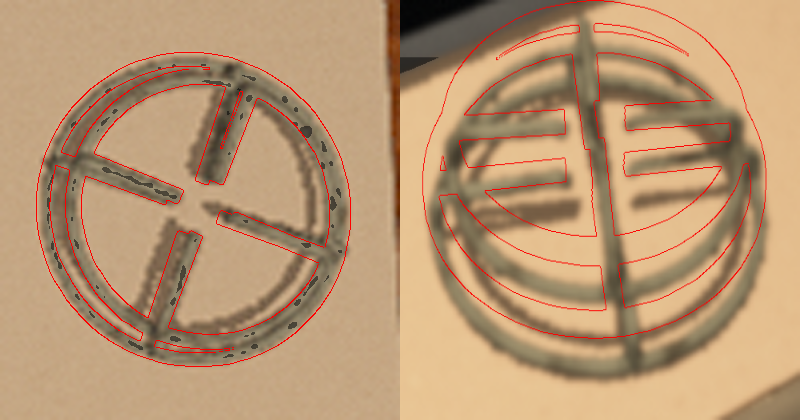

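The overlay shows the rings sit low, near the feet, so my model was wrong. I rework it with the ring height free and a colour-ratio mask.

```bash
cat > fit2.py <<'E'
from h import *
import sys
from scipy.optimize import minimize
def rend2(cam,x,y,yaw,z0,ro,ri,roi,zr,full=True):
    u0,v0,w,h=roi; M=np.zeros((h*S,w*S),np.uint8); K,R,t=P(cam); rv=cv2.Rodrigues(R)[0]
    pr=lambda p:((cv2.projectPoints(np.array(p,float),rv,t,K,None)[0][:,0]-[u0-.5,v0-.5])*S).round().astype(np.int32)
    th=np.linspace(0,2*np.pi,90)
    for z in np.linspace(z0+zr,z0+zr+.009,3):
        A=np.zeros_like(M)
        cv2.fillPoly(A,[pr(np.c_[x+ro*np.cos(th),y+ro*np.sin(th),0*th+z])],1); cv2.fillPoly(A,[pr(np.c_[x+ri*np.cos(th),y+ri*np.sin(th),0*th+z])],0); M|=A
    for k in range(4):
        a=yaw+k*np.pi/2; d=np.array([np.cos(a),np.sin(a)]); n=np.array([-d[1],d[0]])*.0045; e=np.array([x,y])
        f=[[*(e+d*r+s*n),z0+z] for r in(.02,ro-.001) for s in(1,-1) for z in(.03,.039)]
        g=[[*(e+d*r+s*n),z0+z] for r in(ri,ro) for s in(1,-1) for z in(0.,.039)]
        for b in(f,g): cv2.fillConvexPoly(M,cv2.convexHull(pr(b)),1)
    return M
def mask(im,roi):
    u0,v0,w,h=roi; c=cv2.GaussianBlur(im[v0:v0+h,u0:u0+w].astype(np.float32),(0,0),.6)
    c=cv2.resize(c,(w*S,h*S),interpolation=cv2.INTER_CUBIC); q=c[:,:,0]/(c[:,:,1]+1)
    return q,c.clip(0,255).astype(np.uint8)
E
cat > f2.py <<'E'
from fit2 import *
roi={'top':(285,200,97,105),'side':(185,240,125,105)}
m={}
for c in roi:
    q,col=mask(cv2.imread(f'pics/{c}9.png')[:,:,::-1],roi[c]); md=np.median(q); valid=(q>.9)&(q<md*1.06); valid[:, :]&=(col.sum(2)>120)
    h8=(np.clip((q-.95)/(.35),0,1)*255).astype(np.uint8); th=cv2.threshold(h8[valid].reshape(-1,1),0,1,cv2.THRESH_OTSU)[0]/255*.35+.95
    m[c]=((q<th)&valid).astype(np.uint8),col; print(c,'med',md.round(3),'th',round(th,3),'frac',m[c][0].mean().round(3))
def U(c,p,zr=None):
    return rend2(c,p[0],p[1],p[2],.039,.0985,.089,roi[c],p[6])|rend2(c,p[3],p[4],p[5],0,.1135,.1045,roi[c],p[6])
def cost(p,cs):
    return sum(-(lambda a,b:(a&b).sum()/(a|b).sum())(U(c,p),m[c][0]) for c in cs)/len(cs)
p0=np.array([.4425,-.082,np.radians(-17),.4425,-.080,np.radians(-17),.006]); D=np.diag([.004,.004,.06]*2+[.004])
for cs in(('top',),('side',),('top','side')):
    b=min((minimize(cost,p0,args=(cs,),method='Nelder-Mead',options=dict(initial_simplex=np.vstack([p0,p0+s*D]),maxfev=350,xatol=1e-4,fatol=1e-5)) for s in(1,-1)),key=lambda r:r.fun)
    p=b.x; print(cs,b.fun.round(3),p[:2].round(4),np.degrees(p[2]).round(1),p[3:5].round(4),np.degrees(p[5]).round(1),'zr',p[6].round(4),'p0',round(cost(p0,cs),3))
o=[]
for c in m:
    v=m[c][1].copy(); v[m[c][0]>0]//=2; v[cv2.Canny(U(c,p)*255,50,150)>0]=(255,0,0); o.append(cv2.resize(v,(400,420)))
cv2.imwrite('pics/fit2.png',np.hstack(o)[:,:,::-1])
E
python3 f2.py
```

```text
top med 1.174 th 1.138 frac 0.149
side med 1.188 th 1.152 frac 0.192
('top',) -0.76 [ 0.441  -0.0829] -20.9 [ 0.4434 -0.0832] -18.5 zr 0.007 p0 -0.651
('side',) -0.516 [ 0.4424 -0.0815] -20.6 [ 0.4467 -0.0796] -17.8 zr -0.0008 p0 -0.453
('top', 'side') -0.638 [ 0.4416 -0.0832] -20.9 [ 0.4435 -0.0839] -18.3 zr 0.0006 p0 -0.552
```

Good fit: small grate at (0.441, -0.083) with yaw -20.9°, large at (0.4434, -0.0832) with yaw -18.5°. Pinch the small grate's far finger 35 mm out, at (0.4737, -0.0955).

Request:
servo_tool:
  motion: [0,0,0,0,0,0.56,0.55,-0.56,-0.95,0,0,0,0,0.55,-0.56,-0.95,0,0,0,0,0.55,-0.56,-0.95,0,0,0,0,0.55,-0.56,-0.95,0,0,0,0,0.55]
  grip_force: 110

```text
t: 22.88
eef_pos: [0.4365, 0.1259, 0.2136]
tool_rot: [0.0, 0.18, 0.984, 0.0]
contact_force: [0.1, 0.2, 0.3]
gripper_width: 0.448
grasp_force: 0.0
```

Request:
servo_tool:
  motion: [-0.56,-0.95,0,0,0,0,0.55,-0.56,-0.95,0,0,0,0,0.55,-0.56,-0.95,0,0,0,0,0.55,-0.56,-0.95,0,0,0,0,0.55,-0.56,-0.95,0,0,0,0,0.55]

```text
t: 23.5
eef_pos: [0.4551, 0.0171, 0.2136]
tool_rot: [0.0, 0.18, 0.984, 0.0]
contact_force: [-1.2, 0.3, 0.6]
gripper_width: 0.45
grasp_force: 0.0
```

Request:
servo_tool:
  motion: [-0.56,-0.95,0,0,0,0,0.55,-0.56,-0.95,0.4,0,0,0,0.55,-0.56,-0.95,0.6,0,0,0,0.55,-0.56,-0.95,0.6,0,0,0,0.55,-0.5,-0.9,0.4,0,0,0,0.55]

```text
t: 24.12
eef_pos: [0.4729, -0.0903, 0.173]
tool_rot: [-0.0, 0.181, 0.984, 0.0]
contact_force: [-0.2, 1.2, -0.5]
gripper_width: 0.446
grasp_force: 0.0
```

Request:
servo_tool:
  motion: [0,0,0,0,0,0,0.55,0,0,0,0,0,0,0.55]

```text
t: 24.38
eef_pos: [0.4727, -0.0892, 0.1736]
tool_rot: [-0.0, 0.18, 0.984, 0.0]
contact_force: [-0.7, 0.0, 0.1]
gripper_width: 0.452
grasp_force: 0.0
```

```bash
python3 -c "
from h import *
need((.4737,-.0955,.1377))"
```

```text
t 24.38 tcp [ 0.4727 -0.0892  0.1736] yaw_y 69.2 tilt 0.03 w 0.452 gf 0.0 F [-0.7  0.   0.1] q7 1.48
rows(units of 20mm) x,y,z: [-0.16 -0.28  1.8 ]
```

Request:
servo_tool:
  motion: [-0.16,-0.28,0.4,0,0,0,0.55,0,0,0.5,0,0,0,0.55,0,0,0.5,0,0,0,0.55,0,0,0.4,0,0,0,0.55,0,0,0,0,0,0,0.55]

```text
t: 25.0
eef_pos: [0.4731, -0.0964, 0.1367]
tool_rot: [-0.001, 0.181, 0.983, -0.0]
contact_force: [0.7, 0.3, 0.1]
gripper_width: 0.453
grasp_force: 0.0
```

Request:
servo_tool:
  motion: [0,0,0,0,0,0,0.75,0,0,0,0,0,0,0.9,0,0,0,0,0,0,1,0,0,0,0,0,0,1,0,0,0,0,0,0,1]

```text
t: 25.62
eef_pos: [0.4738, -0.0965, 0.1381]
tool_rot: [0.0, 0.181, 0.983, 0.0]
contact_force: [-1.1, 0.7, 6.1]
gripper_width: 0.045
grasp_force: 108.5
```

```bash
python3 -c "
from h import *
need((.4737,-.0955,.1377))"
```

```text
t 25.62 tcp [ 0.4738 -0.0965  0.1381] yaw_y 69.1 tilt 0.05 w 0.045 gf 108.5 F [-1.1  0.7  6.1] q7 1.53
rows(units of 20mm) x,y,z: [0.02 0.05 0.02]
```

Request:
servo_tool:
  motion: [0,0,-0.2,0,0,0,1,0,0,-0.3,0,0,0,1,0,0,-0.5,0,0,0,1,0,0,-0.5,0,0,0,1,0,0,-0.5,0,0,0,1]

```text
t: 26.25
eef_pos: [0.4736, -0.0965, 0.1783]
tool_rot: [0.0, 0.181, 0.984, 0.0]
contact_force: [-1.0, 0.1, -3.5]
gripper_width: 0.047
grasp_force: 108.2
```

Request:
servo_tool:
  motion: [0,0,-1,0,0,0,1,0,0,-1,0,0,0,1,0,0,-1,0,0,0,1,0,0,0,0,0,0,1,0,0,0,0,0,0,1]

```text
t: 26.88
eef_pos: [0.4731, -0.0963, 0.2371]
tool_rot: [-0.0, 0.181, 0.984, 0.0]
contact_force: [-0.1, -0.1, -3.0]
gripper_width: 0.046
grasp_force: 108.3
```

```bash
cat > f3.py <<'E'
from fit2 import *
need((.45,.183,.23)); o=bot.get_obs(); print(np.round(o['torque'],2)); dz=o['eef_pos'][2]-.1381
roi={'top':(270,195,112,115),'side':(165,170,150,190)}
im={c:snap(c,c+'11') for c in roi}
def M(c):
    q,col=mask(im[c],roi[c]); v=(q>.9)&(q<1.25)&(col.sum(2)>150); return ((q<(1.138 if c=='top' else 1.152))&v).astype(np.uint8)
m={c:M(c) for c in roi}
def cost(p,cs):
    v=0
    for c in cs:
        a=rend2(c,p[0],p[1],p[2],.039+dz,.0985,.089,roi[c],.006)|rend2(c,p[3],p[4],p[5],0,.1135,.1045,roi[c],.006); v-=(a&m[c]).sum()/(a|m[c]).sum()
    return v/len(cs)
p0=np.array([.441,-.083,np.radians(-20.9),.4434,-.0832,np.radians(-18.5)]); D=np.diag([.004,.004,.05]*2)
for cs in(('top',),('side',)):
    b=min((minimize(cost,p0,args=(cs,),method='Nelder-Mead',options=dict(initial_simplex=np.vstack([p0,p0+s*D]),maxfev=300)) for s in(1,-1)),key=lambda r:r.fun)
    p=b.x; print(cs,b.fun.round(3),round(cost(p0,cs),3),p[:2].round(4),np.degrees(p[2]).round(1),p[3:5].round(4),np.degrees(p[5]).round(1))
E
python3 f3.py
```

```text
t 26.88 tcp [ 0.4731 -0.0963  0.2371] yaw_y 69.2 tilt 0.04 w 0.046 gf 108.3 F [-0.1 -0.1 -3. ] q7 1.43
rows(units of 20mm) x,y,z: [ 6.05 12.64  0.36]
[ 0.02 -0.05  0.08]
('top',) -0.365 -0.358 [ 0.4402 -0.0846] -21.0 [ 0.4435 -0.0836] -18.4
('side',) -0.317 -0.295 [ 0.4383 -0.0878] -21.1 [ 0.4442 -0.0832] -16.8
```

The wrist carries -3.0 N, which is the small grate's weight alone, and the fit agrees. Carry it to the small burner.

Request:
servo_tool:
  motion: [0.2,0.4,0,0,0,0,1,0.38,0.79,0,0,0,0,1,0.38,0.79,0,0,0,0,1,0.38,0.79,0,0,0,0,1,0.38,0.79,0,0,0,0,1]

```text
t: 27.6
eef_pos: [0.4663, -0.0165, 0.2371]
tool_rot: [-0.0, 0.181, 0.984, -0.0]
contact_force: [0.2, -0.3, -3.2]
gripper_width: 0.046
grasp_force: 108.2
```

Request:
servo_tool:
  motion: [0.38,0.79,0,0,0,0,1,0.38,0.79,0,0,0,0,1,0.38,0.79,0,0,0,0,1,0.38,0.79,0,0,0,0,1,0.38,0.79,0,0,0,0,1]

```text
t: 28.22
eef_pos: [0.4588, 0.0707, 0.2371]
tool_rot: [-0.0, 0.181, 0.984, -0.0]
contact_force: [0.2, 0.5, -2.2]
gripper_width: 0.049
grasp_force: 108.2
```

Request:
servo_tool:
  motion: [0.38,0.79,0,0,0,0,1,0.38,0.79,0,0,0,0,1,0.38,0.79,0,0,0,0,1,0.38,0.79,0,0,0,0,1,0.38,0.79,0,0,0,0,1]

```text
t: 28.85
eef_pos: [0.4516, 0.1581, 0.2373]
tool_rot: [-0.0, 0.181, 0.984, -0.0]
contact_force: [0.5, 0.7, -3.0]
gripper_width: 0.044
grasp_force: 108.2
```

Request:
servo_tool:
  motion: [0.38,0.79,0,0,0,0,1,0.2,0.4,0.5,0,0,0,1,0,0,0.5,0,0,0,1,0,0,0.5,0,0,0,1,0,0,0,0,0,0,1]

```text
t: 29.48
eef_pos: [0.4491, 0.1823, 0.2064]
tool_rot: [-0.001, 0.181, 0.983, -0.001]
contact_force: [-0.9, -0.6, -3.5]
gripper_width: 0.045
grasp_force: 108.2
```

```bash
cat > f4.py <<'E'
from fit2 import *
import json
# measure held/placed grate over hob; args: name tcpz-offset x y yawdeg ro ri thr
def run(tag,z0,x,y,yawd,ro,ri,roi):
    for c in roi:
        im=snap(c,tag+c); q,col=mask(im,roi[c]); V=col.max(2).astype(int); Sx=V-col.min(2)
        g=((q>1.03)&(q<1.14)&(V>60)&(V<185)&(Sx>14)).astype(np.uint8)
        def cost(p):
            a=rend2(c,p[0],p[1],p[2],p[3] if len(p)>3 else z0,ro,ri,roi[c],.006); return -(a&g).sum()/(a|g).sum()
        p0=np.array([x,y,np.radians(yawd)]); D=np.diag([.005,.005,.04])
        b=min((minimize(cost,p0,method='Nelder-Mead',options=dict(initial_simplex=np.vstack([p0,p0+s*D]),maxfev=200)) for s in(1,-1)),key=lambda r:r.fun)
        print(c,'iou',-b.fun.round(3),'ref',-round(cost(p0),3),b.x[:2].round(4),np.degrees(b.x[2]).round(1),'frac',g.mean().round(3))
E
python3 -c "
from f4 import *
need((.4491,.1835,.1511))
z=bot.get_obs()['eef_pos'][2]-.0991
run('g1',z,.4162,.1952,-20.9,.0985,.089,{'top':(190,215,100,95),'side':(120,140,140,120)})"
```

```text
t 29.48 tcp [0.4491 0.1823 0.2064] yaw_y 69.1 tilt 0.15 w 0.045 gf 108.2 F [-0.9 -0.6 -3.5] q7 0.81
rows(units of 20mm) x,y,z: [0.02 0.06 2.76]
top iou -202111800960989.8 ref -220067810430425.22 [0.3923 0.2289] -17.0 frac 0.548
side iou -286306752657295.5 ref -335468539930703.75 [0.448  0.2259] -43.2 frac 0.178f4.py:9: RuntimeWarning: overflow encountered in scalar negative
  a=rend2(c,p[0],p[1],p[2],p[3] if len(p)>3 else z0,ro,ri,roi[c],.006); return -(a&g).sum()/(a|g).sum()
```

Request:
servo_tool:
  motion: [0.02,0.06,0.4,0,0,0,1,0,0,0.4,0,0,0,1,0,0,0.4,0,0,0,1,0,0,0.3,0,0,0,1,0,0,0,0,0,0,1]

```text
t: 30.2
eef_pos: [0.4493, 0.1845, 0.1769]
tool_rot: [-0.0, 0.181, 0.984, -0.0]
contact_force: [0.5, 0.3, -2.3]
gripper_width: 0.044
grasp_force: 108.2
```

Request:
servo_tool:
  motion: [0,0,0.3,0,0,0,1,0,0,0.3,0,0,0,1,0,0,0.15,0,0,0,1,0,0,0,0,0,0,1]

```text
t: 30.7
eef_pos: [0.4495, 0.1846, 0.1622]
tool_rot: [-0.0, 0.181, 0.983, -0.0]
contact_force: [-0.9, 0.3, -1.9]
gripper_width: 0.046
grasp_force: 108.3
```

Request:
servo_tool:
  motion: [0.01,-0.05,0.1,0,0,0,1,0,0,0.1,0,0,0,1,0,0,0,0,0,0,1]

```text
t: 31.08
eef_pos: [0.449, 0.1837, 0.1584]
tool_rot: [-0.0, 0.181, 0.983, -0.0]
contact_force: [0.2, -0.5, -3.3]
gripper_width: 0.043
grasp_force: 108.3
```

Request:
servo_tool:
  motion: [0,0,0.1,0,0,0,1,0,0,0.1,0,0,0,1,0,0,0,0,0,0,1]

```text
t: 31.45
eef_pos: [0.449, 0.1837, 0.1543]
tool_rot: [-0.0, 0.181, 0.984, -0.0]
contact_force: [-0.4, -0.4, -2.8]
gripper_width: 0.043
grasp_force: 108.3
```

Request:
servo_tool:
  motion: [0,0,0.1,0,0,0,1,0,0,0,0,0,0,1]

```text
t: 31.7
eef_pos: [0.4492, 0.1838, 0.1535]
tool_rot: [-0.0, 0.181, 0.983, 0.0]
contact_force: [-4.0, -1.5, 11.1]
gripper_width: 0.049
grasp_force: 110.2
```

Request:
servo_tool:
  motion: [0,0,0.06,0,0,0,1,0,0,0,0,0,0,1]

```text
t: 31.95
eef_pos: [0.4493, 0.1838, 0.1534]
tool_rot: [-0.0, 0.181, 0.983, 0.001]
contact_force: [-8.4, -3.3, 26.7]
gripper_width: 0.049
grasp_force: 112.2
```

Contact comes about 2 mm above nominal, the same bias as with the caps, so the feet are on the glass. Ease, release and retract.

Request:
servo_tool:
  motion: [0,0,-0.09,0,0,0,1,0,0,0,0,0,0,0.8,0,0,0,0,0,0,0.6,0,0,-0.3,0,0,0,0.55,0,0,-0.8,0,0,0,0.55]

```text
t: 32.58
eef_pos: [0.4488, 0.1836, 0.1753]
tool_rot: [-0.001, 0.181, 0.983, -0.001]
contact_force: [-0.6, 0.2, -0.3]
gripper_width: 0.451
grasp_force: 0.0
```

Request:
servo_tool:
  motion: [0,0,-1,0,0,0,0.55,0,0,-1,0,0,0,0.55,-0.38,-0.79,0,0,0,0,0.55,-0.38,-0.79,0,0,0,0,0.55,-0.38,-0.79,0,0,0,0,0.55]

```text
t: 33.2
eef_pos: [0.4531, 0.1293, 0.2146]
tool_rot: [-0.001, 0.182, 0.983, -0.0]
contact_force: [0.9, -1.2, -0.6]
gripper_width: 0.453
grasp_force: 0.0
```

Request:
servo_tool:
  motion: [-0.4,-0.9,0,0,0,0,0.55,-0.4,-0.9,0,0,0,0,0.55,-0.4,-0.9,0,0,0,0,0.55,-0.4,-0.9,0,0,0,0,0.55,-0.4,-0.9,0,0,0,0,0.55]

```text
t: 33.83
eef_pos: [0.4583, 0.0311, 0.2145]
tool_rot: [-0.001, 0.182, 0.983, -0.0]
contact_force: [-0.5, -0.3, 0.3]
gripper_width: 0.451
grasp_force: 0.0
```

```bash
sed -i 's/return -(a&g).sum()\/(a|g).sum()/return -float((a\&g).sum())\/float((a|g).sum())/' f4.py
python3 - <<'E'
from f4 import *
im={c:snap(c,c+'12') for c in('top','side')}
need((.475,-.09,.2))
# large grate in pile: same method
for c,roi in(('top',(285,200,97,105)),('side',(185,240,125,105))):
    q,col=mask(im[c],roi); g=((q<(1.138 if c=='top' else 1.152))&(q>.9)&(col.sum(2)>120)).astype(np.uint8)
    f=lambda p:-float((lambda a:(a&g).sum()/(a|g).sum())(rend2(c,p[0],p[1],p[2],0,.1135,.1045,roi,.006)))
    p0=np.array([.4434,-.0832,np.radians(-18.5)]);D=np.diag([.004,.004,.05])
    b=min((minimize(f,p0,method='Nelder-Mead',options=dict(initial_simplex=np.vstack([p0,p0+s*D]),maxfev=200)) for s in(1,-1)),key=lambda r:r.fun)
    print('grL',c,round(b.fun,3),round(f(p0),3),b.x[:2].round(4),np.degrees(b.x[2]).round(1))
# placed small grate: colour stats at predicted bars, and fits vs ring / white pan by dark-white-grate classes
c='top'; roi=(190,215,100,95); q,col=mask(im[c],roi)
for name,(x,y) in dict(pan=(.416+.05*np.cos(.43),.195+.05*np.sin(.43)),bar=(.416+.05*np.cos(1.206),.195+.05*np.sin(1.206))).items():
    u=proj(c,(x,y,.09 if name=='bar' else .058)); i=((u-[roi[0]-.5,roi[1]-.5])*S).astype(int); print(name,col[i[1],i[0]],q[i[1],i[0]].round(3))
a=cv2.resize(im['top'][215:310,115:290],(700,380),interpolation=cv2.INTER_CUBIC); cv2.imwrite('pics/p12.png',a[:,:,::-1])
E
```

```text
t 33.92 tcp [0.4583 0.0299 0.2146] yaw_y 68.9 tilt 0.1 w 0.449 gf 0.0 F [-0.1 -0.2  0.4] q7 1.13
rows(units of 20mm) x,y,z: [-2.94 -5.29  0.74]
grL top -0.206 -0.202 [ 0.4434 -0.0812] -18.1
grL side -0.467 -0.461 [ 0.4443 -0.0834] -17.9
pan [198 189 175] 1.038
bar [148 135 109] 1.09
```

```bash
cat > f5.py <<'E'
from fit2 import *
def placed(tag,x,y,ro,ri,rois,yawd,z0=.052):
    for c,roi in rois.items():
        im=cv2.imread(f'pics/{c}{tag}.png')[:,:,::-1]; q,col=mask(im,roi); V=col.max(2).astype(float); s=(V-col.min(2))/(V+1)
        g=((s>.18)&(V>60)&(q<1.15)).astype(np.uint8)
        f=lambda p:-float((lambda a:(a&g).sum()/(a|g).sum())(rend2(c,p[0],p[1],p[2],z0,ro,ri,roi,.006)))
        p0=np.array([x,y,np.radians(yawd)]);D=np.diag([.004,.004,.05])
        b=min((minimize(f,p0,method='Nelder-Mead',options=dict(initial_simplex=np.vstack([p0,p0+k*D]),maxfev=200)) for k in(1,-1)),key=lambda r:r.fun)
        print(c,round(b.fun,3),round(f(p0),3),b.x[:2].round(4),np.degrees(b.x[2]).round(1))
if __name__=='__main__':
    placed('12',.4162,.1952,.0985,.089,{'top':(195,218,86,86),'side':(140,170,95,75)},-20.9)
    for n in('grate_small','grate_large'): print(n,[(np.round(b["uv"],1).tolist(),round(b["p"],2)) for b in bot.boxes_of('top',n)[:2]])
    print(proj('top',(.4162,.1952,.085)),proj('top',(.4434,-.0832,.035)))
E
python3 f5.py
```

```text
top -0.875 -0.761 [0.4173 0.1966] -20.9
side -0.718 -0.712 [0.4164 0.1959] -20.6
grate_small [([236.7, 268.9], 0.76)]
grate_large [([355.7, 256.8], 0.84)]
[238.04138047 260.83415904] [334.29672601 251.41036041]
```

View pics/p12.png

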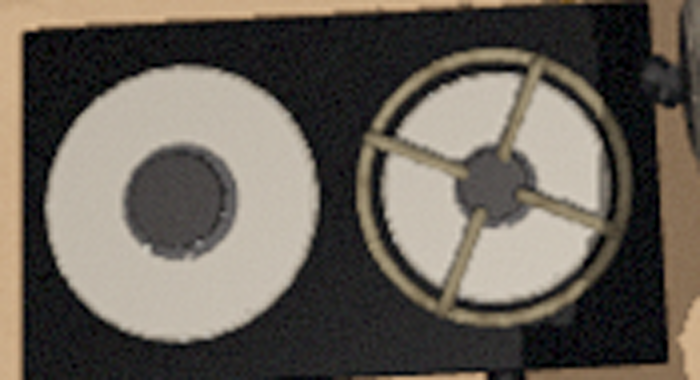

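Small grate is centred to within about 2 mm, with the fit matching at z = 52 mm; the pan is visible evenly inside the ring. Now the large grate.

Request:
servo_tool:
  motion: [0,0,0,0,0,-0.33,0.55,-0.47,-0.93,0,0,0,0,0.55,-0.47,-0.93,0,0,0,0,0.55,-0.47,-0.93,0,0,0,0,0.55,-0.47,-0.93,0,0,0,0,0.55]

```text
t: 34.65
eef_pos: [0.4717, -0.0491, 0.2149]
tool_rot: [-0.0, 0.156, 0.988, 0.0]
contact_force: [0.7, -0.2, 0.1]
gripper_width: 0.448
grasp_force: 0.0
```

Request:
servo_tool:
  motion: [-0.47,-0.93,0.9,0,0,0,0.55,-0.47,-0.93,0.9,0,0,0,0.55,0,0,0.9,0,0,0,0.55,0,0,0.9,0,0,0,0.55,0,0,0,0,0,0,0.55]

```text
t: 35.28
eef_pos: [0.4772, -0.0898, 0.1419]
tool_rot: [-0.002, 0.156, 0.988, -0.0]
contact_force: [0.4, -0.5, -0.0]
gripper_width: 0.45
grasp_force: 0.0
```

```bash
python3 -c "
from h import *
need((.4767,-.094,.099))"
```

```text
t 35.27 tcp [ 0.4772 -0.0898  0.1419] yaw_y 72.0 tilt 0.18 w 0.45 gf 0.0 F [ 0.4 -0.5 -0. ] q7 1.55
rows(units of 20mm) x,y,z: [-0.05 -0.21  2.15]
```

Request:
servo_tool:
  motion: [-0.05,-0.2,0.5,0,0,0,0.55,0,0,0.5,0,0,0,0.55,0,0,0.5,0,0,0,0.55,0,0,0.4,0,0,0,0.55,0,0,0.25,0,0,0,0.55]

```text
t: 35.9
eef_pos: [0.4775, -0.0946, 0.0995]
tool_rot: [-0.0, 0.157, 0.988, -0.0]
contact_force: [-0.1, -0.1, 0.7]
gripper_width: 0.45
grasp_force: 0.0
```

Request:
servo_tool:
  motion: [0,0,0,0,0,0,0.55,0,0,0,0,0,0,0.75,0,0,0,0,0,0,0.9,0,0,0,0,0,0,1,0,0,0,0,0,0,1]

```text
t: 36.52
eef_pos: [0.4779, -0.0947, 0.1007]
tool_rot: [0.0, 0.156, 0.988, 0.0]
contact_force: [-1.9, 0.3, 5.1]
gripper_width: 0.049
grasp_force: 108.4
```

Request:
servo_tool:
  motion: [0,0,0,0,0,0,1]

```text
t: 36.65
eef_pos: [0.4779, -0.0947, 0.1007]
tool_rot: [0.0, 0.156, 0.988, 0.0]
contact_force: [-0.8, -0.1, 4.6]
gripper_width: 0.048
grasp_force: 108.4
```

```bash
python3 -c "
from h import *
need((.4767,-.094,.099))"
```

```text
t 36.65 tcp [ 0.4779 -0.0947  0.1007] yaw_y 72.0 tilt 0.04 w 0.048 gf 108.4 F [-0.8 -0.1  4.6] q7 1.6
rows(units of 20mm) x,y,z: [0.07 0.01 0.08]
```

Request:
servo_tool:
  motion: [0,0,-0.3,0,0,0,1,0,0,-0.5,0,0,0,1,0,0,-0.8,0,0,0,1,0,0,-1,0,0,0,1,0,0,-1,0,0,0,1]

```text
t: 37.28
eef_pos: [0.4777, -0.0947, 0.1736]
tool_rot: [0.0, 0.157, 0.988, 0.0]
contact_force: [-0.1, 0.7, -3.8]
gripper_width: 0.045
grasp_force: 108.1
```

Request:
servo_tool:
  motion: [0,0,-1,0,0,0,1,0,0,-1,0,0,0,1,0,0,-1,0,0,0,1,0,0,-1,0,0,0,1,0,0,-0.5,0,0,0,1]

```text
t: 37.9
eef_pos: [0.4778, -0.0948, 0.2638]
tool_rot: [0.001, 0.157, 0.988, 0.0]
contact_force: [-0.2, -0.7, -4.2]
gripper_width: 0.046
grasp_force: 108.2
```

Request:
servo_tool:
  motion: [0,0,0,0,0,0,1,0,0,0,0,0,0,1]

```text
t: 38.15
eef_pos: [0.4772, -0.0945, 0.2615]
tool_rot: [-0.001, 0.156, 0.988, -0.0]
contact_force: [-0.4, -0.4, -4.6]
gripper_width: 0.046
grasp_force: 108.2
```

Run:
```python
from fit2 import *
need((.4411,.409,.26)); dz=bot.get_obs()['eef_pos'][2]-.1007
for c,roi in(('top',(262,190,118,125)),('side',(150,130,190,190))):
    im=snap(c,c+'13'); q,col=mask(im,roi); g=((q<(1.138 if c=='top' else 1.152))&(q>1.03)&(col.sum(2)>150)).astype(np.uint8)
    f=lambda p:-float((lambda a:(a&g).sum()/(a|g).sum())(rend2(c,p[0],p[1],p[2],p[3] if len(p)>3 else dz,.1135,.1045,roi,.006)))
    p0=np.array([.4435,-.083,np.radians(-18.3)]);D=np.diag([.004,.004,.05])
    b=min((minimize(f,p0,method='Nelder-Mead',options=dict(initial_simplex=np.vstack([p0,p0+k*D]),maxfev=200)) for k in(1,-1)),key=lambda r:r.fun)
    print(c,round(b.fun,3),round(f(p0),3),b.x[:2].round(4),np.degrees(b.x[2]).round(1))
```

```text
t 38.15 tcp [ 0.4772 -0.0945  0.2615] yaw_y 72.0 tilt 0.07 w 0.046 gf 108.2 F [-0.4 -0.4 -4.6] q7 1.45
rows(units of 20mm) x,y,z: [ 9.5  23.39  0.08]
top -0.226 -0.224 [ 0.4432 -0.0824] -17.2
side -0.193 -0.191 [ 0.4427 -0.0834] -18.3
```

Held at 3.8 to 4.6 N (its weight is 3.7 N) and centred as expected. Carry it over to the large burner.

Request:
servo_tool:
  motion: [0.2,0.45,0,0,0,0,1,0.36,0.87,0,0,0,0,1,0.36,0.87,0,0,0,0,1,0.36,0.87,0,0,0,0,1,0.36,0.87,0,0,0,0,1]

```text
t: 38.88
eef_pos: [0.4705, -0.0085, 0.2618]
tool_rot: [-0.0, 0.156, 0.988, -0.0]
contact_force: [-0.2, -0.5, -4.0]
gripper_width: 0.045
grasp_force: 108.2
```

Request:
servo_tool:
  motion: [0.36,0.87,0,0,0,0,1,0.36,0.87,0,0,0,0,1,0.36,0.87,0,0,0,0,1,0.36,0.87,0,0,0,0,1,0.36,0.87,0,0,0,0,1]

```text
t: 39.5
eef_pos: [0.463, 0.0853, 0.2618]
tool_rot: [-0.0, 0.156, 0.988, -0.0]
contact_force: [-0.4, -0.4, -4.5]
gripper_width: 0.048
grasp_force: 108.2
```

Request:
servo_tool:
  motion: [0.36,0.87,0,0,0,0,1,0.36,0.87,0,0,0,0,1,0.36,0.87,0,0,0,0,1,0.36,0.87,0,0,0,0,1,0.36,0.87,0,0,0,0,1]

```text
t: 40.12
eef_pos: [0.4556, 0.1791, 0.2618]
tool_rot: [-0.0, 0.156, 0.988, -0.0]
contact_force: [0.1, -0.0, -4.4]
gripper_width: 0.046
grasp_force: 108.2
```

Request:
servo_tool:
  motion: [0.36,0.87,0,0,0,0,1,0.36,0.87,0,0,0,0,1,0.36,0.87,0,0,0,0,1,0.36,0.87,0,0,0,0,1,0.36,0.87,0,0,0,0,1]

```text
t: 40.75
eef_pos: [0.4487, 0.2731, 0.262]
tool_rot: [-0.0, 0.156, 0.988, -0.0]
contact_force: [0.5, 1.2, -4.2]
gripper_width: 0.05
grasp_force: 108.2
```

Request:
servo_tool:
  motion: [0.36,0.87,0,0,0,0,1,0.36,0.87,0,0,0,0,1,0.36,0.87,0,0,0,0,1,0.36,0.87,0,0,0,0,1,0.36,0.87,0,0,0,0,1]

```text
t: 41.38
eef_pos: [0.4414, 0.3669, 0.2621]
tool_rot: [-0.0, 0.157, 0.988, -0.0]
contact_force: [0.2, -0.2, -3.4]
gripper_width: 0.047
grasp_force: 108.2
```

Request:
servo_tool:
  motion: [0.36,0.87,0,0,0,0,1,0.36,0.87,0,0,0,0,1,0.2,0.5,0,0,0,0,1,0,0,0,0,0,0,1,0,0,0,0,0,0,1]

```text
t: 42.0
eef_pos: [0.4381, 0.4131, 0.262]
tool_rot: [0.0, 0.157, 0.988, -0.0]
contact_force: [-0.1, -0.2, -4.3]
gripper_width: 0.048
grasp_force: 108.2
```

```bash
python3 -c "
from h import *
need((.4411,.409,.1527))"
```

```text
t 42.0 tcp [0.4381 0.4131 0.262 ] yaw_y 71.9 tilt 0.05 w 0.048 gf 108.2 F [-0.1 -0.2 -4.3] q7 0.46
rows(units of 20mm) x,y,z: [-0.2  -0.14  5.47]
```

Request:
servo_tool:
  motion: [-0.2,-0.14,0.6,0,0,0,1,0,0,0.8,0,0,0,1,0,0,0.8,0,0,0,1,0,0,0.7,0,0,0,1,0,0,0.5,0,0,0,1]

```text
t: 42.62
eef_pos: [0.4404, 0.41, 0.1927]
tool_rot: [-0.0, 0.156, 0.988, -0.0]
contact_force: [-1.1, 0.1, -3.8]
gripper_width: 0.045
grasp_force: 108.2
```

Request:
servo_tool:
  motion: [0,0,0.5,0,0,0,1,0,0,0.4,0,0,0,1,0,0,0.2,0,0,0,1,0,0,0,0,0,0,1,0,0,0,0,0,0,1]

```text
t: 43.25
eef_pos: [0.441, 0.4103, 0.1725]
tool_rot: [0.0, 0.157, 0.988, 0.0]
contact_force: [0.2, 1.2, -3.7]
gripper_width: 0.048
grasp_force: 108.2
```

```bash
python3 -c "
from h import *
need((.4411,.409,.1527))"
```

```text
t 43.25 tcp [0.441  0.4103 0.1725] yaw_y 72.0 tilt 0.05 w 0.048 gf 108.2 F [ 0.2  1.2 -3.7] q7 0.49
rows(units of 20mm) x,y,z: [-0.03 -0.06  0.99]
```

Request:
servo_tool:
  motion: [-0.02,-0.05,0.2,0,0,0,1,0,0,0.2,0,0,0,1,0,0,0.2,0,0,0,1,0,0,0.1,0,0,0,1,0,0,0,0,0,0,1]

```text
t: 43.88
eef_pos: [0.4407, 0.409, 0.1579]
tool_rot: [-0.0, 0.156, 0.988, -0.0]
contact_force: [-0.7, -0.0, -4.2]
gripper_width: 0.043
grasp_force: 108.3
```

Request:
servo_tool:
  motion: [0,0,0.1,0,0,0,1,0,0,0,0,0,0,1]

```text
t: 44.12
eef_pos: [0.4408, 0.409, 0.156]
tool_rot: [-0.0, 0.157, 0.988, -0.0]
contact_force: [-0.5, 0.7, -4.0]
gripper_width: 0.044
grasp_force: 108.3
```

Request:
servo_tool:
  motion: [0,0,0.1,0,0,0,1,0,0,0,0,0,0,1]

```text
t: 44.38
eef_pos: [0.4407, 0.409, 0.1539]
tool_rot: [-0.0, 0.156, 0.988, -0.0]
contact_force: [0.7, -0.4, -3.9]
gripper_width: 0.044
grasp_force: 108.2
```

Request:
servo_tool:
  motion: [0,0,0.08,0,0,0,1,0,0,0,0,0,0,1]

```text
t: 44.62
eef_pos: [0.441, 0.409, 0.1528]
tool_rot: [0.0, 0.157, 0.988, 0.0]
contact_force: [0.1, -2.1, -0.7]
gripper_width: 0.044
grasp_force: 108.6
```

Request:
servo_tool:
  motion: [0,0,0.05,0,0,0,1,0,0,0,0,0,0,1]

```text
t: 44.88
eef_pos: [0.4411, 0.409, 0.1527]
tool_rot: [0.0, 0.157, 0.988, 0.0]
contact_force: [-3.1, -2.7, 7.2]
gripper_width: 0.045
grasp_force: 109.8
```

On the glass. Release and retract clear of both burners.

Request:
servo_tool:
  motion: [0,0,-0.04,0,0,0,0.95,0,0,0,0,0,0,0.8,0,0,0,0,0,0,0.6,0,0,-0.3,0,0,0,0.55,0,0,-0.8,0,0,0,0.55]

```text
t: 45.5
eef_pos: [0.4405, 0.4088, 0.1745]
tool_rot: [-0.0, 0.156, 0.988, -0.001]
contact_force: [0.7, -0.0, 0.6]
gripper_width: 0.455
grasp_force: 0.0
```

Request:
servo_tool:
  motion: [0,0,-1,0,0,0,0.55,0,0,-1,0,0,0,0.55,0,0,-1,0,0,0,0.55,0,0,-1,0,0,0,0.55,0,1,0,0,0,0,0.55]

```text
t: 46.12
eef_pos: [0.4482, 0.4277, 0.2578]
tool_rot: [0.001, 0.157, 0.988, 0.002]
contact_force: [0.8, 0.1, 0.6]
gripper_width: 0.444
grasp_force: 0.0
```

Request:
servo_tool:
  motion: [0,1,0,0,0,0,0.55,0,1,0,0,0,0,0.55,0,1,0,0,0,0,0.55,0,1,0,0,0,0,0.55,0,1,0,0,0,0,0.55]

```text
t: 46.75
eef_pos: [0.4783, 0.5238, 0.2558]
tool_rot: [0.0, 0.157, 0.988, 0.001]
contact_force: [-0.0, 0.6, 0.4]
gripper_width: 0.454
grasp_force: 0.0
```

Request:
servo_tool:
  motion: [0.5,1,0,0,0,0,0.55,0.5,1,0,0,0,0,0.55,0.5,1,0,0,0,0,0.55,0,0,0,0,0,0,0.55,0,0,0,0,0,0,0.55]

```text
t: 47.38
eef_pos: [0.4686, 0.5884, 0.2549]
tool_rot: [0.0, 0.157, 0.988, -0.0]
contact_force: [0.1, -0.6, 0.5]
gripper_width: 0.451
grasp_force: 0.0
```

Run:
```python
from f5 import *
im={c:snap(c,c+'14') for c in('top','side')}
print('small');placed('14',.4165,.196,.0985,.089,{'top':(195,218,86,86),'side':(140,170,95,75)},-20.9)
print('large');placed('14',.4067,.421,.1135,.1045,{'top':(115,218,92,97),'side':(118,148,92,58)},-18.3)
f=im['top'].astype(float)
print('panL',circ('top',f,(.407,.421),.058,.098,True,.06),'capL',circ('top',f,(.407,.421),.073,.034,False,.25),'capS',circ('top',f,(.416,.195),.073,.025,False,.3))
for n in('phone','canister_4','cap_small','cap_large','grate_small','grate_large'): print(n,[(np.round(b["uv"],1).tolist(),round(b["p"],2)) for c in('top','side') for b in bot.boxes_of(c,n)[:1]])
need((0,0,0))
```

```text
small
top -0.796 -0.766 [0.4174 0.1966] -20.9
side -0.629 -0.628 [0.4164 0.1961] -20.8
large
top -0.779 -0.755 [0.4075 0.4207] -17.9
side -0.435 -0.427 [0.4065 0.4197] -17.2
panL (array([0.4069, 0.4203]), np.float64(0.0983), np.float64(0.00054)) capL (array([0.4087, 0.4235]), np.float64(0.0356), np.float64(0.00092)) capS (array([0.416 , 0.1944]), np.float64(0.027), np.float64(0.00042))
phone [([355.3, 178.8], 0.94), ([351.3, 282.5], 0.64)]
canister_4 [([321.1, 198.5], 0.61)]
cap_small [([240.5, 259.5], 0.76), ([191.1, 204.8], 0.58)]
cap_large [([155.7, 265.6], 0.87), ([160.8, 169.0], 0.6)]
grate_small [([243.0, 255.7], 0.76), ([189.9, 205.5], 0.63)]
grate_large [([153.8, 270.9], 0.8), ([158.1, 159.3], 0.66)]
t 48.08 tcp [0.4679 0.5895 0.2543] yaw_y 72.0 tilt 0.0 w 0.448 gf 0.0 F [-0.9  0.3 -0.2] q7 0.35
rows(units of 20mm) x,y,z: [ 13.14 -35.26  12.72]
```

Both grates are centred within 2 mm, both caps are in their crowns, and the bystanders are unmoved. Handing in.

```bash
python3 -c "
from station import bot
print(bot.hand_in())"
```

```text
the job is handed in; nothing more can be done
None
```

The hob is back together and handed in at about 48 s: both caps look seated level in their crowns, each grate is on its own burner within about 2 mm of centre by the camera fits, and the phone and nearest jar read as unmoved; no verdict came back.

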